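# Tip the screws into the viewing box and hold its mirror flap at the pointer

## Robot

A 7-joint arm with a two-finger parallel gripper is mounted at the origin on a cart in front of the work surface, level with it; the furniture and walls round the work are solid. World frame = base frame: x ahead of the robot, y to its left, z up, the work surface at z = 0. Lengths are in m, angles in rad, forces in N, time in s.
With the tool pointing down it reaches from about 0.4 to 0.875 m from the base axis. Payload 6.5 kg.
Tool frame: the origin (TCP) lies on the centre line of the jaws, within the pads' length; the fingertips stand 19 mm ahead of it and the grasp point (between the pads) is the TCP; z points along the fingers, y is the line along which they close (so a half turn about z gives the same grasp; the last joint's range is limited). The gripper opens to 85 mm and grips with 20 to 120 N. Pads are 22 mm wide; open, the fingers measure 114 mm over their backs; the gripper's body (76 mm by 85 mm) begins 54 mm behind the grasp point. The pads swing forward as they close: fully open they stand 13 mm farther back than shut.
Start: joints at [-1.176, 0.536, -0.004, 1.538, 0.003, 1.067, -0.071], TCP at [0.289, 0.582, 0.25] pointing down, gripper open.
Joint ranges: [-2.7, 2.7], [-0.37, 2.16], [-1.27, 1.26], [0.24, 2.4], [-1.31, 4.45], [0.19, 1.91], [-2.76, 2.76]. Speed limits (rad/s): [2.39, 2.39, 3.14, 3.14, 3.14, 3.14, 3.14].

## Interface

Orientations are given as a unit quaternion [w, x, y, z].
In Python, from bench import sensors, snapshot, finish_job gives the robot as it stands.
- The arm moves only by the tool jog_arm, never from a script. Its argument "plan" is a list of rows, each an object of numbers: "dx", "dy", "dz": the shift along the tool's x, y, z in cm; "roll": the turn about the tool's z in degrees. In form: [{"dx": .., "dy": .., "dz": .., "roll": ..}, ...]. A call has 1 to 10 rows; each row is the pose to reach, as a shift and turn from the pose commanded when the call began, along the tool's axes at that moment; what a row does not reach only later rows make up. A row lasts 1/12 s, in which the tool goes at most 41.7 mm and 7.16 degrees, less where a joint would pass 70% of its speed; a pose out of reach is approached as far as the arm can. A call with a gripper value outside its range is refused whole. "jaw" is the closure, from -1 (fully open) to 1 (shut), so that 0 is half open, set as the call begins (left out, the last holds). The fingers move at their own pace and stop on an object; "grip_force" is the grip in N (left out, the last holds). Time passes only in rows, so rows that repeat a pose let the fingers close. It gives the time, the measured TCP pose, the force, the opening and the grip force at its end, in the units of the state.
- sensors.read_state(): the state, without advancing time (a new reading comes with each control period).
- snapshot(name): name is "scene" or "top" or "wrist"; returns a dict with "color" (400x640x3 uint8, red, green, blue), "fx", "fy", "cx", "cy" (pixels), "world_to_cam" (4x4, takes a point from world to camera coordinates); the wrist camera has in their place "mount" (4x4, takes a point from camera to tool coordinates, whose origin is the TCP and whose axes are the flange's). Camera axes: x right, y down, z forward; pixel columns grow to the right and rows downward; lengths in m; the calibration is good to about 2 mm. The wrist camera is an equidistant fisheye: a pixel r from the principal point sees the ray r / f radians off the axis. A picture is of the moment at which its call begins: read the wrist's pose just before it. There is no depth.
- finish_job(): hands the job in; it is judged then, once.
The state is a dict: "time_s": time; "qpos": joint angles; "qvel": joint speeds; "tau": joint torques, N m; "tool_pos": TCP position; "tool_rot": TCP orientation; "force": force on the tool from outside, world axes, zero at the start; "wrist_torque": the same for the moment, N m; "finger_gap": finger opening in m; "grasp_force": force on a finger pad.
Only numpy, scipy, OpenCV 4.12 (cv2) and the standard library are available. Lean on these libraries where they do the work, as an engineer would, in place of code of your own. Each camera call takes 0.05 s, during which the arm holds its last target. There are 200 camera calls.

## Task

Pick up the small scoop tray by its upright tab, tip all four cap screws out of it into the grey viewing box without touching the screws with the fingers, and set the empty tray back down flat on the desk, clear of the box. Then take the box's mirror flap by the bar on its free edge, swing it from where it leans back over to the angle that the pointer on the box's front dial shows, and hold it still there (lined up with the pointer as seen along the hinge), so that a colleague can look at the screws in the mirror. Finish while the gripper is still holding the flap, since it falls if let go; leave the pointer's setting and the things standing round about alone.

Things in the scene. Friction and masses are not known exactly. Their poses are not given: they have to be found in the camera images.
- viewbox: grey open-topped box fixed to the desk, 130 x 160 x 55 mm (x, y, z), walls and floor 4 mm; origin at the centre of its underside. The flap's hinge axis runs along box x at y = +82, z = 62 mm. On the front (-x) a dial disc of 52 mm radius about the hinge axis, and a pointer, standing 18 mm out. May be turned up to 0.2 rad about z.
- flap (a joint): mirror flap's angle, rad: 0 = flat over the box, free edge to box -y; pi/2 = upright; starts leaning back (+y) on its stop at 1.85. Almost free hinge: below pi/2 it falls shut, above it falls back. At angle a its bar's centre is at x = 0, y = 82 - 152 cos a, z = 62 + 152 sin a (mm, box frame). Plate 100 x 108 x 6 mm, outer edge 118 mm from the hinge, 0.3 kg in all.
- flap_bar (a point): centre of the round grip bar on the flap's free edge: diameter 10 mm, 64 mm long, along the box's x, 152 mm from the hinge axis. Two 6 mm rods carry its ends (58 mm free between), with 29 mm clear between bar and flap plate. Axes turn with the flap: y from bar to hinge, x along the bar. The wall rises 0.1 to 0.25 m behind the leaned-back bar.
- flap_hinge (a point): point on the flap's hinge axis in the middle of the flap's width; axes turn with the flap.
- pointer (a joint): angle in rad that the pointer on the dial shows, counted exactly as the flap's angle (0 = horizontal toward the box's -y, pi/2 = upright); somewhere between 0.6 and 1.05. The flap is lined up when both angles are equal. The pointer turns stiffly and is to be left as set.
- pointer_tip (a point): tip of the thin dark pointer, 85 mm from the hinge axis, 78 mm in front of the box's centre (-x); y points from the tip to the hinge axis.
- tray: loose steel scoop tray, 94 x 70 mm (x, y), 0.16 kg, side and rear walls 26 mm high, 3 mm thick; its -x end is an open lip without a wall. The 3 mm floor falls 3 degrees from lip to rear; screws slide out once the lip is tipped down by some 35 to 45 degrees. Origin at the centre of its underside, z up.
- tray_grip (a point): grip point on the tray's upright flat tab at the rear wall: tab 26 mm (tray x) by 10 mm (tray y), top 90 mm above the underside; this point lies 68 mm above the underside, at x = +45.5 mm, y = 0 in the tray frame. Grip it across its 10 mm (along tray y).
- tray_lip (a point): middle of the open lip's edge on top of the floor: x = -47 mm, y = 0, z = 9 mm in the tray frame; the screws leave here.
- screw_1: loose bright metal cap screw, 22 mm long with a head of 10 mm diameter, 11 g, standing on its head in the tray at the start; origin at the centre of the head's end face, z along the shank.
- screw_2: loose dark metal cap screw, 22 mm long with a head of 10 mm diameter, 11 g, standing on its head in the tray at the start; origin at the centre of the head's end face, z along the shank.
- screw_3: loose bright metal cap screw, 22 mm long with a head of 10 mm diameter, 11 g, standing on its head in the tray at the start; origin at the centre of the head's end face, z along the shank.
- screw_4: loose dark metal cap screw, 22 mm long with a head of 10 mm diameter, 11 g, standing on its head in the tray at the start; origin at the centre of the head's end face, z along the shank.
- eyepiece: bystander, to be left alone: black eyepiece, 34 mm diameter, 58 mm high, standing on its barrel; origin at the centre of its underside.
- dish: bystander, to be left alone: shallow round clear dish with lid, 59 mm diameter, 14 mm high; origin at the centre of its underside.
- objective_case: bystander, to be left alone: black round screw case, 38 mm diameter, 48 mm high; origin at the centre of its underside.

How it is judged:
On the way, in this order (a step that is already met when the one before it is completed fails the run):
1. all four screws lie in the viewing box (x of screw_1 in the frame of viewbox between -0.064 and 0.064 m and y of screw_1 in the frame of viewbox between -0.079 and 0.079 m and z of screw_1 in the frame of viewbox between 0 and 0.045 m and x of screw_2 in the frame of viewbox between -0.064 and 0.064 m and y of screw_2 in the frame of viewbox between -0.079 and 0.079 m and z of screw_2 in the frame of viewbox between 0 and 0.045 m and x of screw_3 in the frame of viewbox between -0.064 and 0.064 m and y of screw_3 in the frame of viewbox between -0.079 and 0.079 m and z of screw_3 in the frame of viewbox between 0 and 0.045 m and x of screw_4 in the frame of viewbox between -0.064 and 0.064 m and y of screw_4 in the frame of viewbox between -0.079 and 0.079 m and z of screw_4 in the frame of viewbox between 0 and 0.045 m), for 0.2 s.
2. the empty tray stands flat on the desk, clear of the box, let go (height (world z) of tray between -0.01 and 0.008 m and angle between tray's own z axis and vertical below 0.1 rad and contact force between the fingers and tray below 0.05 N and linear speed of tray below 0.02 m/s and contact force between tray and viewbox below 0.05 N), for 0.2 s.
3. the flap is held at the pointer's angle (angle between the y axis of flap_bar and the y axis of pointer_tip, either way round below 0.09 rad and velocity of joint flap between -0.06 and 0.06 rad/s and contact force between the fingers and flap above 0.4 N), for 0.3 s.
At the end, for the whole second after the job is handed in: Flap held still by the fingers (at least 0.4 N) within 0.09 rad of the pointer's angle, under 0.06 rad/s; all four screws inside the viewing box; tray flat on the desk (within 8 mm, tilt under 0.1 rad), let go, at rest, not touching the box (all of step 1 and all of step 2 and all of step 3); the arm keeps its last pose, push and grip.
It fails at once if the fingers touch a screw (contact force between the fingers and screw_1 above 0.3 N or contact force between the fingers and screw_2 above 0.3 N or contact force between the fingers and screw_3 above 0.3 N or contact force between the fingers and screw_4 above 0.3 N).
It fails at once if the pointer is turned from its setting (distance of pointer_tip from where it was at the start of the episode above 0.006 m).
It fails at once if a bystander (eyepiece, dish, objective case) is moved (distance of any of eyepiece, dish, objective_case from where it was at the start of the episode above 0.02 m).
It also fails if it takes over 72 s, if anything falls off the work surface, if the arm or the gripper's body presses on something with over 40 N, if the wrist force passes 120 N, or if a joint passes its speed limit or range.

## Working session

There is one attempt and no reset: what is moved stays moved. The work goes in short steps, Python scripts to look and compute and a tool call to move; the robot and the scene stay as the last step left them, time stands still between calls to the robot, and variables do not carry over. Pictures are saved under pics/ and viewed, at most 10 in all, crops included, and the job is handed in when it is done.

Besides the shell and the picture viewer there is one more tool, called after "Request:" by a JSON object that holds its "api" and its "payload". jog_arm: Moves the arm, as the interface text tells. Its arguments: {"type":"object","properties":{"plan":{"type":"array"},"jaw":{"type":"number"},"grip_force":{"type":"number"}},"required":["plan"]}

```bash
mkdir -p pics; ls
cat > h.py <<'E'
import numpy as np, cv2
from bench import sensors, snapshot
def save(n,f):
    s=snapshot(n); cv2.imwrite(f'pics/{f}.png',s['color'][:,:,::-1]); np.save(f'pics/{f}.npy',s,allow_pickle=True); return s
def load(f): return np.load(f'pics/{f}.npy',allow_pickle=True).item()
def ray(s,u,v):
    T=np.linalg.inv(s['world_to_cam']); d=T[:3,:3]@np.array([(u-s['cx'])/s['fx'],(v-s['cy'])/s['fy'],1]); return T[:3,3],d/np.linalg.norm(d)
def onz(s,u,v,z):
    o,d=ray(s,u,v); return o+d*(z-o[2])/d[2]
def proj(s,p):
    c=s['world_to_cam']@np.append(p,1); return np.array([s['fx']*c[0]/c[2]+s['cx'],s['fy']*c[1]/c[2]+s['cy']])
def tri(rays):
    A=0;b=0
    for o,d in rays:
        P=np.eye(3)-np.outer(d,d);A=A+P;b=b+P@o
    p=np.linalg.solve(A,b);return p,[np.linalg.norm((np.eye(3)-np.outer(d,d))@(p-o)) for o,d in rays]
E
python3 - <<'E'
from h import *
for n in('scene','top'):
    s=save(n,n+'0'); T=np.linalg.inv(s['world_to_cam']); print(n,s['fx'],s['cx'],s['cy'],T.round(3).tolist())
print(sensors.read_state())
E
```

```text
pics
scene 489.75432430074665 318.08277142514623 197.93883123662246 [[0.889, -0.222, 0.4, 0.101], [-0.457, -0.467, 0.757, -0.828], [0.019, -0.856, -0.516, 0.712], [0.0, 0.0, 0.0, 1.0]]
top 384.58512351785953 319.4062733136376 195.04376907570796 [[-0.023, -0.981, 0.192, 0.425], [-1.0, 0.023, 0.0, 0.105], [-0.005, -0.192, -0.981, 0.91], [0.0, 0.0, 0.0, 1.0]]
{'time_s': 0.1, 'qpos': array([-1.17619742,  0.53712985, -0.00441767,  1.53876806,  0.00259552,
        1.06728586, -0.07119862]), 'qvel': array([-6.65261033e-04, -1.16766933e-03, -2.08830831e-03, -3.26267486e-03,
        1.77400212e-04,  5.20139356e-05,  2.22350555e-04]), 'tau': array([ 2.32501858e-03, -5.84558737e+01,  1.05167158e+00, -2.59776235e+01,
        1.26395372e-02,  4.58257680e-03, -2.89593356e-05]), 'tool_pos': array([0.28881386, 0.58171279, 0.24947775]), 'tool_rot': array([-1.20206312e-04,  2.28340612e-01,  9.73580986e-01, -7.83557698e-04]), 'force': array([0.16285885, 0.10926869, 0.08176794]), 'wrist_torque': array([ 0.04426342,  0.00228984, -0.05290187]), 'grasp_force': 0.0, 'finger_gap': 0.085553977650835}
```

View pics/scene0.png

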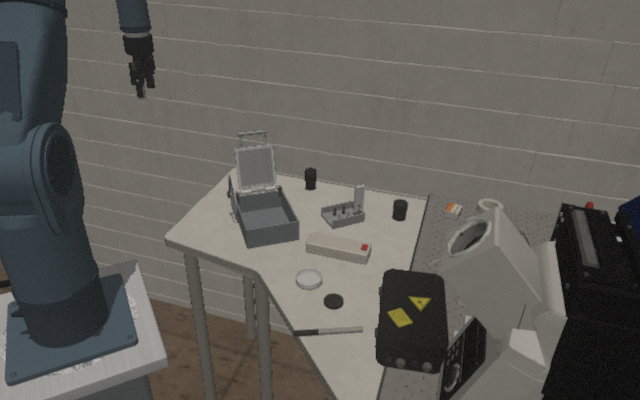

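View pics/top0.png

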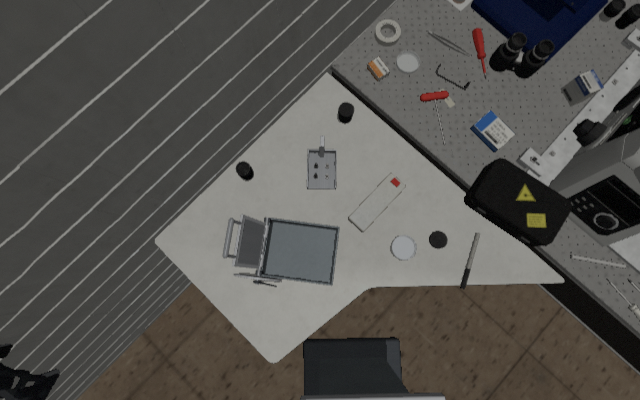

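The scene view shows the leaned-back flap at (255,165), the box at (268,218), the tray at (343,215) with its tab at (359,197), and the bystanders at (310,178) and (400,210). In the top view the box is around (302,250), the flap bar at (230,238), the pointer near (265,282), and the tray at (322,170) with its tab at (323,142). I'll crop in for exact pixels.

Run:
```python
from h import *
def crop(f,x0,y0,w,h,k):
    im=cv2.imread(f'pics/{f}.png')[y0:y0+h,x0:x0+w]
    im=cv2.resize(im,None,fx=k,fy=k,interpolation=cv2.INTER_CUBIC)
    for u in range((x0+9)//10*10,x0+w,10): cv2.line(im,((u-x0)*k,0),((u-x0)*k,6 if u%50 else 16),(0,0,255),1)
    for v in range((y0+9)//10*10,y0+h,10): cv2.line(im,(0,(v-y0)*k),(6 if v%50 else 16,(v-y0)*k),(0,0,255),1)
    return im
cv2.imwrite('pics/c1.png',crop('top0',215,130,132,165,4)[:600*2])
a=crop('top0',215,130,130,165,4); cv2.imwrite('pics/ctop.png',cv2.resize(a,None,fx=600/660,fy=600/660))
cv2.imwrite('pics/cscene.png',crop('scene0',220,125,150,125,5)[:600])
b=crop('scene0',222,125,150,125,5); cv2.imwrite('pics/cscene.png',cv2.resize(b,None,fx=.95,fy=.95))
```

```text
(no output)
```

View pics/ctop.png

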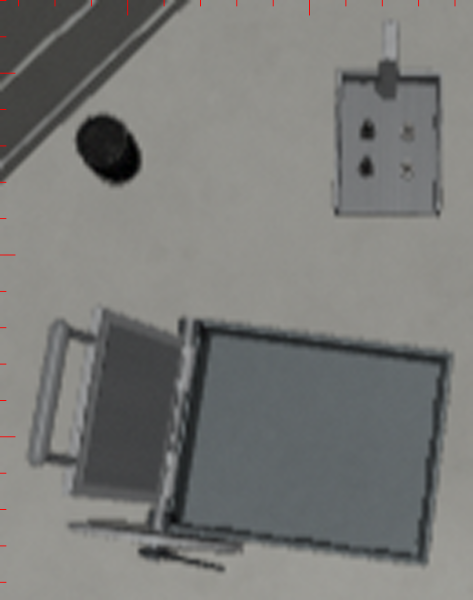

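View pics/cscene.png

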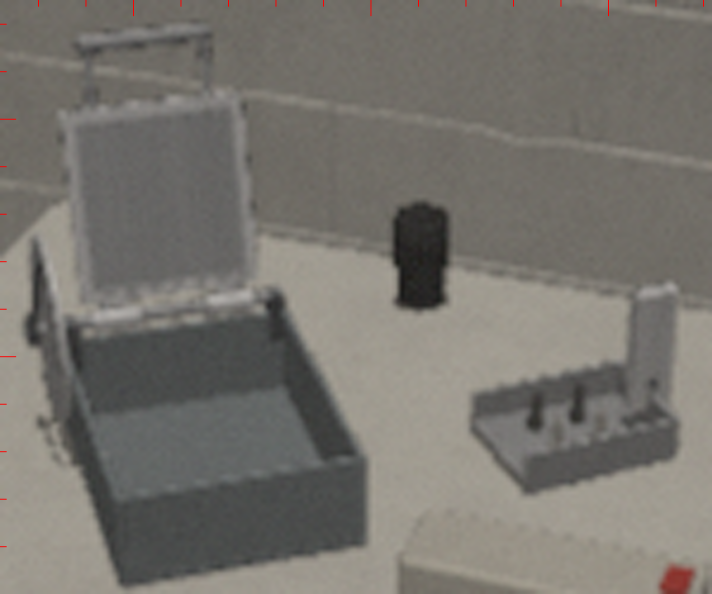

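The crops show these features:

| Feature | Top view px | Scene view px |
|---|---|---|
| Box rim corners | (339.3,227.4), (331.6,284.8), (269.5,218), (260.4,274.4) | (280.5,186.7), (298.6,221.8), (247.3,230.9) |
| Bar ends | (231,218.6), (225.5,257.3) | (238.4,134.3), (266.2,131.7) |
| Tab top | (322.3,141.3) | (359.9,185.6) |
| Pointer tip | ≈(276,286.5) | ≈(229,175) |

Run:
```python
from h import *
t=load('top0'); s=load('scene0'); np.set_printoptions(precision=4,suppress=True)
for n,(p,z) in dict(C=((339.3,227.4),.055),D=((331.6,284.8),.055),A=((269.5,218),.055),B=((260.4,274.4),.055)).items(): print('top',n,onz(t,*p,z))
for n,(p,z) in dict(A=((280.5,186.7),.055),C=((298.6,221.8),.055),D=((247.3,230.9),.055),Db=((248.3,248.2),0),Cb=((299,240),0)).items(): print('scn',n,onz(s,*p,z))
for n,a,b in[('C',(339.3,227.4),(298.6,221.8)),('D',(331.6,284.8),(247.3,230.9)),('A',(269.5,218),(280.5,186.7)),('bar+x',(231,218.6),(266.2,131.7)),('bar-x',(225.5,257.3),(238.4,134.3)),('tab',(322.3,141.3),(359.9,185.6)),('tip',(276.1,286.5),(228.9,175.1)),('hub?',(255.7,282),(228.5,195))]:
    print(n,*tri([ray(t,*a),ray(s,*b)]))
for n,p in dict(lipL=(307.4,188.6),lipR=(336,188.6),rearL=(308.5,150.4),rearR=(336,151.5)).items(): print(n,onz(t,*p,.026))
for n,p,z in[('eyeL',(244,177),0),('eyetop',(244,170),.05),('obj',(346,117),0)]: print(n,onz(t,*p,z))
```

```text
top C [0.5176 0.0624 0.055 ]
top D [0.3934 0.0831 0.055 ]
top A [0.5423 0.218  0.055 ]
top B [0.419  0.2376 0.055 ]
scn A [0.5455 0.2314 0.055 ]
scn C [0.5173 0.0572 0.055 ]
scn D [0.3935 0.0744 0.055 ]
scn Db [0.3951 0.0808 0.    ]
scn Cb [0.5188 0.0582 0.    ]
C [0.5187 0.062  0.0516] [np.float64(0.0007668656664692122), np.float64(0.0007668656664690152)]
D [0.3946 0.0825 0.0495] [np.float64(0.0014728055205826267), np.float64(0.0014728055205826904)]
A [0.5404 0.2171 0.0638] [np.float64(0.0007859079296189006), np.float64(0.0007859079296190708)]
bar+x [0.5237 0.2691 0.204 ] [np.float64(0.0013490216023526475), np.float64(0.0013490216023529114)]
bar-x [0.4523 0.2771 0.2068] [np.float64(0.000629709016862366), np.float64(0.000629709016862306)]
tab [0.709  0.0954 0.0884] [np.float64(0.0011071720268274808), np.float64(0.0011071720268273416)]
tip [0.3956 0.1932 0.1438] [np.float64(0.00028218014933919535), np.float64(0.0002821801493391925)]
hub? [0.4041 0.247  0.0566] [np.float64(0.001090185697390327), np.float64(0.0010901856973902376)]
lipL [0.6138 0.1329 0.026 ]
lipR [0.6122 0.0657 0.026 ]
rearL [0.7073 0.1287 0.026 ]
rearR [0.703  0.0629 0.026 ]
eyeL [0.6519 0.2876 0.    ]
eyetop [0.6561 0.2778 0.05  ]
obj [0.8008 0.0338 0.    ]
```

```bash
cat >> h.py <<'E'
from scipy.spatial.transform import Rotation as R
BOX=np.array([.4681,.1503]); BY=-.163
def pose():
    st=sensors.read_state(); q=st['tool_rot']; return st,st['tool_pos'],R.from_quat(q[[1,2,3,0]])
def b2w(x,y,z):
    c,s=np.cos(BY),np.sin(BY); return np.array([BOX[0]+c*x-s*y,BOX[1]+s*x+c*y,z])
def go(p,yaw=None):
    "shift (cm) and roll (deg) that bring TCP to p with tool y at world angle yaw+90deg"
    st,t,r=pose(); d=r.inv().apply(np.array(p)-t)*100; out=dict(dx=d[0].round(2),dy=d[1].round(2),dz=d[2].round(2))
    if yaw is not None:
        y=r.as_matrix()[:,1]; e=np.arctan2(y[1],y[0])-(yaw+np.pi/2); e=(e+np.pi/2)%np.pi-np.pi/2
        out['roll']=round(np.degrees(e),1)
    return {k:float(v) for k,v in out.items()}
E
python3 - <<'E'
from h import *
print(go([.45,.40,.33],None),go([.68,.0957,.24],-.035)); print(snapshot('wrist')['mount'].round(3).tolist())
s=snapshot('wrist');print(s['fx'],s['cx'],s['cy'])
E
```

```text
{'dx': -22.52, 'dy': -9.12, 'dz': -8.04} {'dx': -56.65, 'dy': -26.14, 'dz': 1.0, 'roll': -24.4}
[[0.001, -0.947, -0.322, 0.082], [1.0, 0.001, 0.001, 0.001], [-0.001, -0.322, 0.947, -0.124], [0.0, 0.0, 0.0, 1.0]]
309.70691628693146 320.98176013405083 197.392915778245
```

Request:
{"api": "jog_arm", "payload": {"plan": [{"dx":0,"dy":0,"dz":-4,"roll":-3},{"dx":-2,"dy":-1,"dz":-7,"roll":-6},{"dx":-5,"dy":-3,"dz":-8,"roll":-9},{"dx":-9,"dy":-4.5,"dz":-8,"roll":-12},{"dx":-12.5,"dy":-6,"dz":-8,"roll":-15},{"dx":-16,"dy":-7.5,"dz":-8,"roll":-18},{"dx":-19.5,"dy":-9,"dz":-8,"roll":-21},{"dx":-23,"dy":-10.5,"dz":-8,"roll":-24.4},{"dx":-26.5,"dy":-12,"dz":-8,"roll":-24.4},{"dx":-30,"dy":-13.5,"dz":-8,"roll":-24.4}], "jaw": -1, "grip_force": 20}}

```text
time_s: 1.03
tool_pos: [0.4986, 0.3261, 0.3303]
tool_rot: [-0.0, 0.017, 1.0, 0.0]
force: [-0.3, 0.7, 0.5]
finger_gap: 0.0853
grasp_force: 0.0
```

Run:
```python
from h import *
print(go([.70,.0957,.24],-.035))
```

```text
{'dx': -20.93, 'dy': -22.33, 'dz': 9.03, 'roll': 0.0}
```

Request:
{"api": "jog_arm", "payload": {"plan": [{"dx":-3,"dy":-3,"dz":0},{"dx":-6,"dy":-6,"dz":0},{"dx":-9,"dy":-9,"dz":0},{"dx":-12,"dy":-12,"dz":0},{"dx":-15,"dy":-15,"dz":1},{"dx":-17.5,"dy":-18,"dz":3},{"dx":-19,"dy":-20,"dz":6},{"dx":-20,"dy":-21.5,"dz":8},{"dx":-20.9,"dy":-22.3,"dz":9},{"dx":-20.9,"dy":-22.3,"dz":9}]}}

```text
schema error: expected keys dx, dy, dz, roll
```

Run:
```python
from h import *
st,t,r=pose(); s=save('wrist','w1'); s['t']=t; s['Rm']=r.as_matrix(); np.save('pics/w1.npy',s,allow_pickle=True); print(t)
im=cv2.imread('pics/w1.png'); 
for u in range(0,640,20): cv2.line(im,(u,0),(u,4 if u%100 else 10),(0,0,255),1)
for v in range(0,400,20): cv2.line(im,(0,v),(4 if v%100 else 10,v),(0,0,255),1)
cv2.imwrite('pics/w1g.png',cv2.resize(im,(800,500)))
```

```text
[0.49860656 0.3261392  0.33028891]
```

View pics/w1g.png

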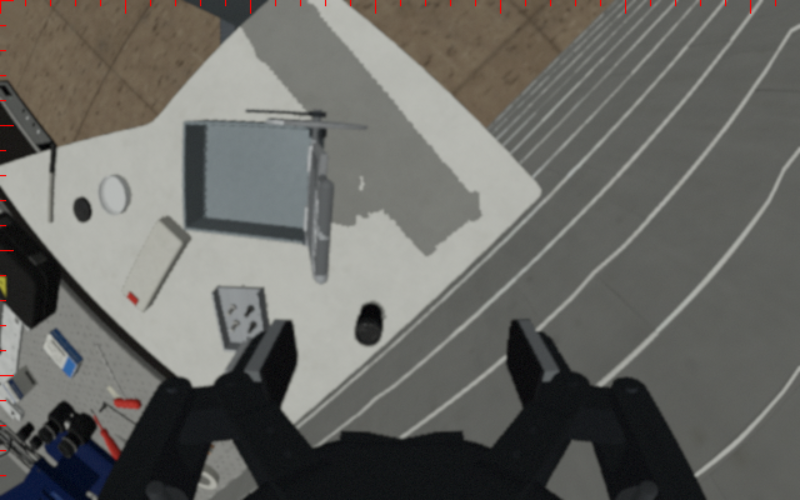

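The wrist view shows the box with the pointer line from its tip (≈(196,88) in original pixels) to the hub (≈(259,92)). The bar runs (260,142)–(256,224) and the tray is at (193,253). The fingers are clear of everything. The move was refused because the rows had no roll, so I'll resend it and triangulate the pointer tip from this view.

Request:
{"api": "jog_arm", "payload": {"plan": [{"dx":-3,"dy":-3,"dz":0,"roll":0},{"dx":-6,"dy":-6,"dz":0,"roll":0},{"dx":-9,"dy":-9,"dz":0,"roll":0},{"dx":-12,"dy":-12,"dz":0,"roll":0},{"dx":-15,"dy":-15,"dz":1,"roll":0},{"dx":-17.5,"dy":-18,"dz":3,"roll":0},{"dx":-19,"dy":-20,"dz":6,"roll":0},{"dx":-20,"dy":-21.5,"dz":8,"roll":0},{"dx":-20.9,"dy":-22.3,"dz":9,"roll":0},{"dx":-20.9,"dy":-22.3,"dz":9,"roll":0}]}}

```text
time_s: 1.92
tool_pos: [0.6984, 0.0946, 0.237]
tool_rot: [-0.002, 0.019, 1.0, -0.001]
force: [-1.3, 0.3, 0.3]
finger_gap: 0.0853
grasp_force: 0.0
```

```bash
cat >> h.py <<'E'
def wsave(f):
    st,t,r=pose(); s=save('wrist',f); s['t']=t; s['Rm']=r.as_matrix(); np.save(f'pics/{f}.npy',s,allow_pickle=True); return s
def wray(s,u,v):
    a=np.array([u-s['cx'],v-s['cy']]); rr=np.linalg.norm(a); th=rr/s['fx']; d=np.append(a/rr*np.sin(th),np.cos(th))
    M=s['mount']; return s['t']+s['Rm']@M[:3,3], s['Rm']@(M[:3,:3]@d)
E
python3 - <<'E'
from h import *
np.set_printoptions(precision=4,suppress=True)
t=load('top0'); s0=load('scene0'); w=load('w1')
hin=b2w(-.078,.082,.062); ex=b2w(1,0,0)[:2]-BOX; ey=b2w(0,1,0)[:2]-BOX
def onplane(o,d):
    n=np.append(ex,0); p=o+d*(n@(hin-o))/(n@d); q=p-hin; y=q[:2]@ey; return p,np.hypot(y,q[2]),np.arctan2(q[2],-y)
for n,ry in dict(top=ray(t,276.1,286.5),scene=ray(s0,228.9,175.1),w=wray(w,196,88.4)).items(): print(n,*onplane(*ry))
T=ray(t,276.1,286.5);W=wray(w,196,88.4);S=ray(s0,228.9,175.1)
for L in([T,W],[W,S],[T,W,S]):
    p,e=tri(L);q=p-hin;print(p,e,np.arctan2(q[2],-(q[:2]@ey)))
print('bar',tri([ray(t,231,218.6),wray(w,256,222)]),tri([ray(t,225.5,257.3),wray(w,259.5,144)]))
s=wsave('w2'); print(s['t'])
im=cv2.imread('pics/w2.png'); 
for u in range(0,640,20): cv2.line(im,(u,0),(u,4 if u%100 else 10),(0,0,255),1)
for v in range(0,400,20): cv2.line(im,(0,v),(4 if v%100 else 10,v),(0,0,255),1)
cv2.imwrite('pics/w2g.png',cv2.resize(im,(800,500)))
E
```

```text
top [0.396  0.1927 0.1475] 0.10003285178632228 1.0259365655987334
scene [0.3972 0.1997 0.1403] 0.09018002627197431 1.0507229715731412
w [0.4074 0.2621 0.2912] 0.22997867155639218 1.6511226847252491
[0.3967 0.1948 0.1288] [np.float64(0.001344033393288952), np.float64(0.0013440333932889508)] 0.931395436992331
[0.398  0.1997 0.1402] [np.float64(0.0007408420685115093), np.float64(0.0007408420685115546)] 1.0518702809345646
[0.397  0.1967 0.14  ] [np.float64(0.0033850263319177175), np.float64(0.002980216513917544), np.float64(0.0016485244053433855)] 1.022068471510477
bar (array([0.522 , 0.2689, 0.2068]), [np.float64(1.763796762334249e-05), np.float64(1.763796762326761e-05)]) (array([0.4527, 0.278 , 0.2052]), [np.float64(0.000936684181833463), np.float64(0.0009366841818334754)])
[0.6984 0.0946 0.237 ]
```

View pics/w2g.png

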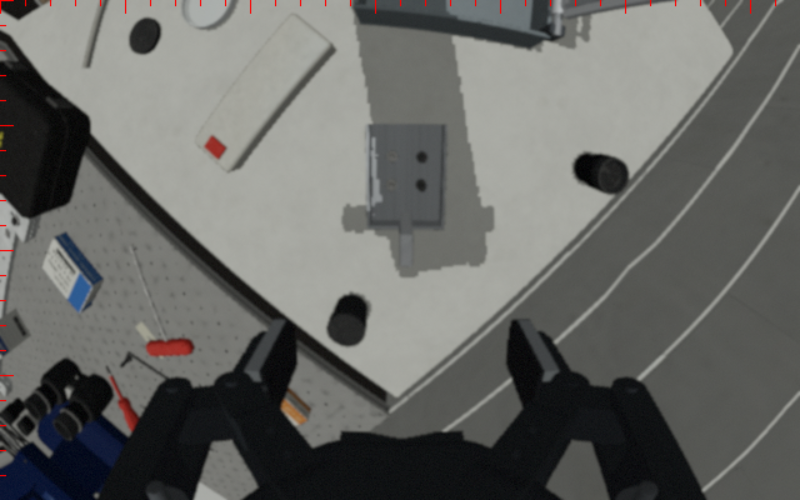

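The wrist view shows the tray at (325,140), its tab ending near (325,210), and clear space at both sides of the tab; the objective case is at (278,256) and the eyepiece at (482,138).

Run:
```python
from h import *
np.set_printoptions(precision=4,suppress=True)
w=load('w2'); t=load('top0'); s0=load('scene0')
def wz(u,v,z): o,d=wray(w,u/1.25,v/1.25); return o+d*(z-o[2])/d[2]
print('tab far end top',wz(406,263,.09),'near top?',wz(406,236,.09))
print('tab far tri',tri([wray(w,406/1.25,263/1.25),ray(t,322.3,135.7)]))
print('lip corners',wz(370,125,.026),wz(445,125,.026),'rear',wz(370,226,.026),wz(443,226,.026))
print(wz(348,345,0),wz(580,190,0))
print(go([.707,.0955,.14],-.035))
```

```text
tab far end top [0.7211 0.0979 0.09  ] near top? [0.7    0.0986 0.09  ]
tab far tri (array([0.6966, 0.0972, 0.1551]), [np.float64(0.0009948647787515362), np.float64(0.0009948647787515097)])
lip corners [0.619  0.0713 0.026 ] [0.6212 0.1354 0.026 ] rear [0.7088 0.0665 0.026 ] [0.7112 0.1322 0.026 ]
[0.851  0.0301 0.    ] [0.6843 0.277  0.    ]
{'dx': -0.88, 'dy': -0.16, 'dz': 9.93, 'roll': -0.1}
```

Request:
{"api": "jog_arm", "payload": {"plan": [{"dx":-1.1,"dy":0.05,"dz":4,"roll":0},{"dx":-1.1,"dy":0.05,"dz":8,"roll":0},{"dx":-1.1,"dy":0.05,"dz":11,"roll":0},{"dx":-1.1,"dy":0.05,"dz":14,"roll":0},{"dx":-1.1,"dy":0.05,"dz":16.7,"roll":0},{"dx":-1.1,"dy":0.05,"dz":16.7,"roll":0},{"dx":-1.1,"dy":0.05,"dz":16.7,"roll":0}]}}

```text
time_s: 2.55
tool_pos: [0.7094, 0.1005, 0.0742]
tool_rot: [-0.0, 0.016, 1.0, 0.001]
force: [0.6, 0.7, 0.6]
finger_gap: 0.0853
grasp_force: 0.0
```

Request:
{"api": "jog_arm", "payload": {"plan": [{"dx":0,"dy":0,"dz":0,"roll":0},{"dx":0,"dy":0,"dz":0,"roll":0},{"dx":0,"dy":0,"dz":0,"roll":0},{"dx":0,"dy":0,"dz":0,"roll":0},{"dx":0,"dy":0,"dz":0,"roll":0},{"dx":0,"dy":0,"dz":0,"roll":0},{"dx":0,"dy":0,"dz":0,"roll":0},{"dx":0,"dy":0,"dz":0,"roll":0},{"dx":0,"dy":0,"dz":0,"roll":0},{"dx":0,"dy":0,"dz":0,"roll":0}], "jaw": 1, "grip_force": 20}}

```text
time_s: 3.38
tool_pos: [0.71, 0.0977, 0.0737]
tool_rot: [0.0, 0.018, 1.0, -0.0]
force: [-0.8, -0.9, 3.3]
finger_gap: 0.0096
grasp_force: 25.4
```

Request:
{"api": "jog_arm", "payload": {"plan": [{"dx":0,"dy":0,"dz":-0.5,"roll":0},{"dx":0,"dy":0,"dz":-1.5,"roll":0},{"dx":0,"dy":0,"dz":-3,"roll":0},{"dx":0,"dy":0,"dz":-4.5,"roll":0},{"dx":0,"dy":0,"dz":-6,"roll":0},{"dx":0,"dy":0,"dz":-7.5,"roll":0},{"dx":0,"dy":0,"dz":-8.5,"roll":0},{"dx":0,"dy":0,"dz":-9,"roll":0},{"dx":0,"dy":0,"dz":-9,"roll":0},{"dx":0,"dy":0,"dz":-9,"roll":0}]}}

```text
time_s: 4.22
tool_pos: [0.7096, 0.0979, 0.1632]
tool_rot: [-0.0, 0.017, 1.0, -0.0]
force: [-0.1, 0.3, -2.4]
finger_gap: 0.0097
grasp_force: 24.5
```

Run:
```python
from h import *
st,t,r=pose(); print(t,st['force'],st['wrist_torque'],st['grasp_force'],st['finger_gap'])
s=save('scene','s1'); p=save('top','t1')
a=cv2.resize(s['color'][100:260,280:440,::-1],(480,480),interpolation=cv2.INTER_CUBIC)
u,v=proj(s,t); print(u,v)
cv2.imwrite('pics/s1c.png',a)
```

```text
[0.70957606 0.09790476 0.16316807] [-0.11038169  0.33458849 -2.36368936] [ 0.00277497 -0.05744141 -0.01674257] 24.50950562953949 0.009749439634859828
361.03075612199183 159.2943474210358
```

View pics/s1c.png

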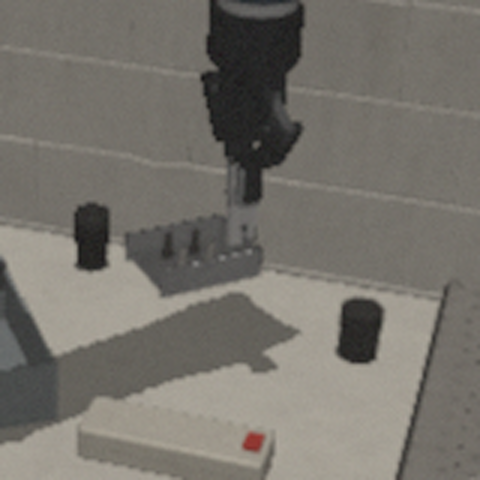

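Tray is held level, screws still standing; carrying it over the box.

Run:
```python
from h import *
print(go(b2w(.038,-.032,.165),BY), b2w(.038,-.032,.165))
```

```text
{'dx': 20.91, 'dy': 0.75, 'dz': -0.24, 'roll': 7.3} [0.50040337 0.11255756 0.165     ]
```

Request:
{"api": "jog_arm", "payload": {"plan": [{"dx":1,"dy":0,"dz":-0.3,"roll":0},{"dx":3,"dy":0.2,"dz":-0.5,"roll":1},{"dx":5.5,"dy":0.3,"dz":-0.5,"roll":2},{"dx":8,"dy":0.4,"dz":-0.5,"roll":3},{"dx":10.5,"dy":0.5,"dz":-0.5,"roll":4},{"dx":13,"dy":0.6,"dz":-0.5,"roll":5},{"dx":15.5,"dy":0.7,"dz":-0.5,"roll":6},{"dx":18,"dy":0.75,"dz":-0.5,"roll":7},{"dx":20,"dy":0.75,"dz":-0.5,"roll":7.3},{"dx":20.9,"dy":0.75,"dz":-0.5,"roll":7.3}]}}

```text
time_s: 5.15
tool_pos: [0.4978, 0.1126, 0.1674]
tool_rot: [-0.002, 0.081, 0.997, -0.0]
force: [0.2, 0.9, -2.0]
finger_gap: 0.0096
grasp_force: 24.5
```

Request:
{"api": "jog_arm", "payload": {"plan": [{"dx":0,"dy":0,"dz":0,"roll":0},{"dx":0,"dy":0,"dz":1,"roll":0},{"dx":0,"dy":0,"dz":2,"roll":0},{"dx":0,"dy":0,"dz":3,"roll":0},{"dx":0,"dy":0,"dz":4,"roll":0},{"dx":0,"dy":0,"dz":5,"roll":0},{"dx":0,"dy":0,"dz":5.3,"roll":0},{"dx":0,"dy":0,"dz":5.3,"roll":0}]}}

```text
time_s: 5.82
tool_pos: [0.5005, 0.1123, 0.1139]
tool_rot: [-0.001, 0.081, 0.997, -0.001]
force: [0.5, -0.3, -2.8]
finger_gap: 0.0099
grasp_force: 24.5
```

Run:
```python
from h import *
st,t,r=pose(); print(t,st['force'],st['wrist_torque'],st['grasp_force'],st['finger_gap'])
print(go(b2w(.038,-.032,.115),BY))
s=save('scene','s2'); p=save('top','t2')
a=cv2.resize(s['color'][120:260,200:340,::-1],(560,560),interpolation=cv2.INTER_CUBIC)
b=cv2.resize(p['color'][190:300,210:350,::-1],None,fx=4,fy=4,interpolation=cv2.INTER_CUBIC)
cv2.imwrite('pics/s2c.png',cv2.resize(np.hstack([a[:440],b]),(800,314)))
cv2.imwrite('pics/s2c.png',a)
```

```text
[0.50052314 0.11231643 0.11387513] [ 0.50646641 -0.26601922 -2.77671377] [-0.0078018  -0.0679951  -0.03065024] 24.51027363538742 0.009939131054912087
{'dx': 0.02, 'dy': 0.02, 'dz': -0.11, 'roll': 0.0}
```

View pics/s2c.png

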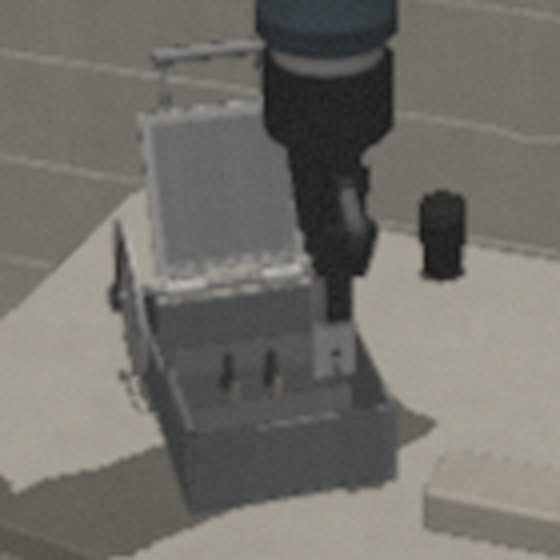

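The view shows the tray fully inside the box, screws standing at about (257,213) and (267,213), lip facing the box's -x wall. The tool cannot tilt, so I'll press the lip against that inner wall while moving along an arc, making the tray pivot between the pads.

Request:
{"api": "jog_arm", "payload": {"plan": [{"dx":0.4,"dy":0,"dz":0,"roll":0},{"dx":0.8,"dy":0,"dz":0,"roll":0},{"dx":1.0,"dy":0,"dz":-0.2,"roll":0},{"dx":1.2,"dy":0,"dz":-0.4,"roll":0},{"dx":1.4,"dy":0,"dz":-0.6,"roll":0},{"dx":1.6,"dy":0,"dz":-0.8,"roll":0},{"dx":1.9,"dy":0,"dz":-1.1,"roll":0},{"dx":1.9,"dy":0,"dz":-1.1,"roll":0}]}}

```text
time_s: 6.58
tool_pos: [0.4834, 0.1159, 0.1274]
tool_rot: [0.001, 0.081, 0.997, 0.0]
force: [4.6, -0.8, 1.8]
finger_gap: 0.0097
grasp_force: 25.1
```

Run:
```python
from h import *
st,t,r=pose(); print(t,st['force'],st['wrist_torque'],st['grasp_force'],st['finger_gap'])
s=save('scene','s3'); p=save('top','t3')
# tray tab edge angle in scene not needed yet; frame differencing to see that the tray moved
print(go(b2w(.019,-.032,.125),BY))
```

```text
[0.48339168 0.11590123 0.1274016 ] [ 4.57546589 -0.80955174  1.84004088] [-0.36071812 -1.01986331  0.09421111] 25.10409504175186 0.009698682655070762
{'dx': 0.18, 'dy': -0.05, 'dz': 0.2, 'roll': 0.0}
```

Request:
{"api": "jog_arm", "payload": {"plan": [{"dx":0.3,"dy":0,"dz":0,"roll":0},{"dx":0.6,"dy":0,"dz":-0.1,"roll":0},{"dx":0.9,"dy":0,"dz":-0.2,"roll":0},{"dx":1.2,"dy":0,"dz":-0.3,"roll":0},{"dx":1.5,"dy":0,"dz":-0.4,"roll":0},{"dx":1.8,"dy":0,"dz":-0.4,"roll":0},{"dx":2.1,"dy":0,"dz":-0.5,"roll":0},{"dx":2.4,"dy":0,"dz":-0.5,"roll":0},{"dx":2.4,"dy":0,"dz":-0.5,"roll":0}]}}

```text
time_s: 7.43
tool_pos: [0.465, 0.1199, 0.1343]
tool_rot: [0.006, 0.082, 0.997, 0.002]
force: [12.2, -3.6, 11.2]
finger_gap: 0.0096
grasp_force: 26.6
```

Run:
```python
from h import *
st,t,r=pose(); print(t,st['force'],st['wrist_torque'],st['grasp_force'],st['finger_gap'])
s=save('scene','s4'); p=save('top','t4')
a=cv2.resize(s['color'][150:260,210:320,::-1],(440,440),interpolation=cv2.INTER_CUBIC)
b=cv2.resize(load('s3')['color'][150:260,210:320,::-1],(360,360),interpolation=cv2.INTER_CUBIC)
cv2.imwrite('pics/s4c.png',np.hstack([a,np.pad(b,((0,80),(0,0),(0,0)))]))
```

```text
[0.46500549 0.11992098 0.13430417] [12.20125954 -3.6289461  11.23377212] [-0.83159179 -2.7086388   0.17951435] 26.645954847335815 0.009648745244882392
```

View pics/s4c.png

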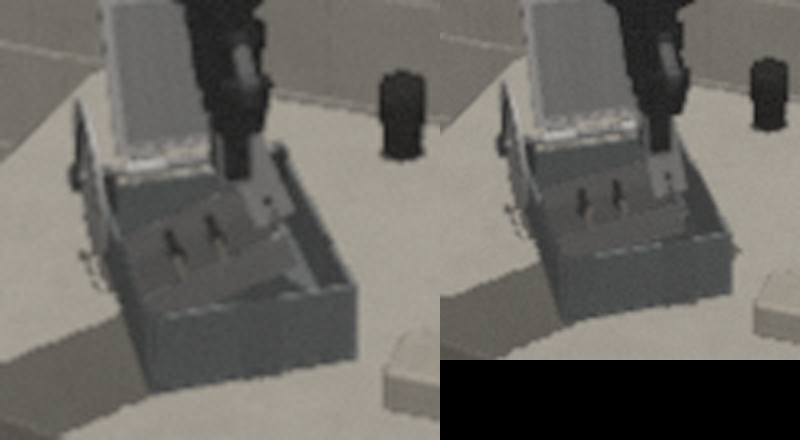

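Tipping works: about 20° so far, with all four screws still standing in the tray. I'll back off slightly, lower so the lip stays well below the rim, then push on.

Request:
{"api": "jog_arm", "payload": {"plan": [{"dx":-0.6,"dy":0,"dz":0,"roll":0},{"dx":-1.2,"dy":0,"dz":0,"roll":0},{"dx":-1.2,"dy":0,"dz":0.5,"roll":0},{"dx":-1.2,"dy":0,"dz":1.1,"roll":0},{"dx":-1.2,"dy":0,"dz":1.6,"roll":0},{"dx":-1.2,"dy":0,"dz":1.6,"roll":0}]}}

```text
time_s: 8.03
tool_pos: [0.469, 0.1174, 0.1135]
tool_rot: [-0.002, 0.081, 0.997, -0.001]
force: [0.5, -0.4, -2.6]
finger_gap: 0.0099
grasp_force: 24.5
```

```bash
cat >> h.py <<'E'
def w2b(p):
    c,s=np.cos(BY),np.sin(BY); d=np.array(p[:2])-BOX; return np.array([c*d[0]+s*d[1],-s*d[0]+c*d[1],p[2]])
def stat():
    st,t,r=pose(); print('t',round(st['time_s'],2),'box',w2b(t).round(4),'w',t.round(4),'F',st['force'].round(1),'M',st['wrist_torque'].round(2),'g',round(st['grasp_force'],1),round(st['finger_gap'],4)); return st
E
python3 -c "
from h import *
stat(); print(go(b2w(-.013,-.032,.13)))"
```

```text
t 8.03 box [ 0.0062 -0.0323  0.1135] w [0.469  0.1174 0.1135] F [ 0.5 -0.4 -2.6] M [-0.08 -0.21 -0.03] g 24.5 0.0099
{'dx': 1.92, 'dy': 0.03, 'dz': -1.64}
```

Request:
{"api": "jog_arm", "payload": {"plan": [{"dx":0.5,"dy":0,"dz":-0.2,"roll":0},{"dx":1.0,"dy":0,"dz":-0.5,"roll":0},{"dx":1.5,"dy":0,"dz":-0.9,"roll":0},{"dx":2.0,"dy":0,"dz":-1.2,"roll":0},{"dx":2.4,"dy":0,"dz":-1.5,"roll":0},{"dx":2.8,"dy":0,"dz":-1.7,"roll":0},{"dx":3.2,"dy":0,"dz":-1.9,"roll":0},{"dx":3.6,"dy":0,"dz":-2.1,"roll":0},{"dx":4.0,"dy":0,"dz":-2.3,"roll":0},{"dx":4.0,"dy":0,"dz":-2.3,"roll":0}]}}

```text
time_s: 8.87
tool_pos: [0.4306, 0.1244, 0.1387]
tool_rot: [-0.0, 0.081, 0.997, 0.0]
force: [2.7, -0.1, -1.7]
finger_gap: 0.0097
grasp_force: 24.3
```

```bash
python3 -c "
from h import *
stat(); save('scene','s5');save('top','t5')"
```

```text
t 8.87 box [-0.0329 -0.0316  0.1387] w [0.4306 0.1244 0.1387] F [ 2.7 -0.1 -1.7] M [-0.05 -0.37  0.02] g 24.3 0.0097
```

Request:
{"api": "jog_arm", "payload": {"plan": [{"dx":0.4,"dy":0,"dz":-0.1,"roll":0},{"dx":0.8,"dy":0,"dz":-0.1,"roll":0},{"dx":1.2,"dy":0,"dz":-0.2,"roll":0},{"dx":1.6,"dy":0,"dz":-0.2,"roll":0},{"dx":2.0,"dy":0,"dz":-0.2,"roll":0},{"dx":2.4,"dy":0,"dz":-0.2,"roll":0},{"dx":2.6,"dy":0,"dz":-0.2,"roll":0},{"dx":2.6,"dy":0,"dz":-0.2,"roll":0}]}}

```text
time_s: 9.63
tool_pos: [0.4049, 0.1284, 0.1403]
tool_rot: [-0.0, 0.081, 0.997, -0.0]
force: [2.7, 0.1, -0.2]
finger_gap: 0.0097
grasp_force: 24.3
```

```bash
python3 -c "
from h import *
stat(); save('scene','s6');save('top','t6')"
```

```text
t 9.63 box [-0.0588 -0.0319  0.1403] w [0.4049 0.1284 0.1403] F [ 2.7  0.1 -0.2] M [-0.04 -0.65  0.06] g 24.3 0.0097
```

Request:
{"api": "jog_arm", "payload": {"plan": [{"dx":-0.8,"dy":0,"dz":0,"roll":0},{"dx":-1.8,"dy":0,"dz":-0.2,"roll":0},{"dx":-2.8,"dy":0,"dz":-0.4,"roll":0},{"dx":-3.6,"dy":0,"dz":-0.6,"roll":0},{"dx":-4.0,"dy":0,"dz":-1.0,"roll":0},{"dx":-4.0,"dy":0,"dz":-1.5,"roll":0},{"dx":-4.0,"dy":0,"dz":-1.0,"roll":0},{"dx":-4.0,"dy":0,"dz":-1.5,"roll":0},{"dx":-4.0,"dy":0,"dz":-2.0,"roll":0},{"dx":-4.0,"dy":0,"dz":-2.0,"roll":0}]}}

```text
time_s: 10.57
tool_pos: [0.445, 0.1221, 0.1611]
tool_rot: [0.0, 0.081, 0.997, 0.0]
force: [0.2, 0.2, -1.4]
finger_gap: 0.0101
grasp_force: 24.2
```

Run:
```python
from h import *
stat(); s=save('scene','s7');p=save('top','t7')
a=cv2.resize(s['color'][150:250,220:320,::-1],(400,400),interpolation=cv2.INTER_CUBIC)
b=cv2.resize(p['color'][200:300,245:345,::-1],(400,400),interpolation=cv2.INTER_CUBIC)
cv2.imwrite('pics/s7c.png',np.hstack([a,b]))
# bright / dark blobs on the box floor, top view
fl=np.float32([proj(p,b2w(x,y,.004)) for x,y in((-.061,-.076),(.061,-.076),(.061,.076),(-.061,.076))])
H=cv2.getPerspectiveTransform(fl,np.float32([(0,0),(366,0),(366,456),(0,456)]))
for f in('t0','top0','t7'):
    try: im=load(f)['color']
    except Exception: continue
    w=cv2.cvtColor(cv2.warpPerspective(im,H,(366,456)),cv2.COLOR_RGB2GRAY); print(f,np.median(w),(w<55).sum(),(w>140).sum())
```

```text
t 10.57 box [-0.0182 -0.0316  0.1611] w [0.445  0.1221 0.1611] F [ 0.2  0.2 -1.4] M [0.01 0.02 0.  ] g 24.2 0.0101
top0 101.0 707 0
t7 60.0 12550 0
```

```bash
python3 -c "
from h import *
print(go([.625,.098,.2],-.035))"
```

```text
{'dx': -18.16, 'dy': 0.53, 'dz': -3.93, 'roll': -7.3}
```

Request:
{"api": "jog_arm", "payload": {"plan": [{"dx":0,"dy":0,"dz":-1,"roll":0},{"dx":0,"dy":0,"dz":-2.5,"roll":0},{"dx":0,"dy":0,"dz":-4,"roll":0},{"dx":0,"dy":0,"dz":-5,"roll":0},{"dx":-1,"dy":0,"dz":-5,"roll":0},{"dx":-3,"dy":0,"dz":-5,"roll":0},{"dx":-6,"dy":0,"dz":-5,"roll":0},{"dx":-9,"dy":0,"dz":-5,"roll":0},{"dx":-11,"dy":0,"dz":-5,"roll":0},{"dx":-11,"dy":0,"dz":-5,"roll":0}]}}

```text
time_s: 11.5
tool_pos: [0.558, 0.1024, 0.2099]
tool_rot: [0.002, 0.082, 0.997, -0.0]
force: [0.2, -0.0, -1.5]
finger_gap: 0.0097
grasp_force: 24.1
```

Run:
```python
from h import *
stat(); s=save('scene','s8');p=save('top','t8'); print(go([.625,.098,.2],-.035))
fl=np.float32([proj(p,b2w(x,y,.004)) for x,y in((-.061,-.076),(.061,-.076),(.061,.076),(-.061,.076))])
H=cv2.getPerspectiveTransform(fl,np.float32([(0,0),(366,0),(366,456),(0,456)]))
w=cv2.cvtColor(cv2.warpPerspective(p['color'],H,(366,456)),cv2.COLOR_RGB2GRAY)
w0=cv2.cvtColor(cv2.warpPerspective(load('top0')['color'],H,(366,456)),cv2.COLOR_RGB2GRAY)
d=w.astype(int)-w0
for nm,m in(('bright',d>25),('dark',d<-30)):
    n,l,stt,c=cv2.connectedComponentsWithStats(m.astype(np.uint8))
    for i in range(1,n):
        if stt[i,4]>60: print(nm,stt[i],((c[i][0]/3-61).round(),(c[i][1]/3-76).round()))
a=cv2.resize(s['color'][150:250,220:320,::-1],(400,400),interpolation=cv2.INTER_CUBIC)
cv2.imwrite('pics/s8c.png',np.hstack([a,cv2.resize(p['color'][200:300,245:345,::-1],(400,400),interpolation=cv2.INTER_CUBIC)]))
```

```text
t 11.5 box [ 0.0964 -0.0327  0.2099] w [0.558  0.1024 0.2099] F [ 0.2 -0.  -1.5] M [-0.03  0.03 -0.01] g 24.1 0.0097
{'dx': -7.11, 'dy': 0.61, 'dz': 0.93, 'roll': -7.3}
dark [    3     9   363   319 90035] (np.float64(4.0), np.float64(-27.0))
```

Request:
{"api": "jog_arm", "payload": {"plan": [{"dx":-1,"dy":0.1,"dz":0,"roll":-1},{"dx":-3,"dy":0.2,"dz":0.5,"roll":-3},{"dx":-5,"dy":0.4,"dz":1.5,"roll":-5},{"dx":-6.5,"dy":0.6,"dz":3,"roll":-7},{"dx":-7.1,"dy":0.6,"dz":5,"roll":-7.3},{"dx":-7.1,"dy":0.6,"dz":6.5,"roll":-7.3},{"dx":-7.1,"dy":0.6,"dz":7.5,"roll":-7.3},{"dx":-7.1,"dy":0.6,"dz":8.2,"roll":-7.3},{"dx":-7.1,"dy":0.6,"dz":8.2,"roll":-7.3}]}}

```text
time_s: 12.35
tool_pos: [0.6229, 0.0987, 0.1268]
tool_rot: [-0.002, 0.017, 1.0, -0.0]
force: [-1.1, -0.5, -1.7]
finger_gap: 0.0097
grasp_force: 24.1
```

Run:
```python
from h import *
stat(); s=save('scene','s9');p=save('top','t9')
for im,q,nm in((s,'scene0','scene'),(p,'top0','top')):
    fl=np.float32([proj(im,b2w(x,y,.004)) for x,y in((-.061,-.076),(.061,-.076),(.061,.076),(-.061,.076))])
    H=cv2.getPerspectiveTransform(fl,np.float32([(0,0),(366,0),(366,456),(0,456)]))
    g=[cv2.cvtColor(cv2.warpPerspective(c,H,(366,456)),cv2.COLOR_RGB2GRAY).astype(int) for c in(im['color'],load(q)['color'])]
    d=g[0]-g[1]; print(nm,np.median(d))
    # shadow-tolerant: local contrast
    L=g[0]-cv2.medianBlur(g[0].astype(np.uint8),81).astype(int)
    for n2,m in(('bright',L>18),('dark',L<-18)):
        n,l,stt,c=cv2.connectedComponentsWithStats(m.astype(np.uint8))
        for i in range(1,n):
            if stt[i,4]>80: print(nm,n2,stt[i],((c[i][0]/3-61).round(),(c[i][1]/3-76).round()))
```

```text
t 12.35 box [ 0.1612 -0.0258  0.1268] w [0.6229 0.0987 0.1268] F [-1.1 -0.5 -1.7] M [ 0.03  0.08 -0.04] g 24.1 0.0097
scene 1.0
top 10.0
top bright [ 26 190  42  32 760] (np.float64(-47.0), np.float64(-8.0))
top bright [  5 244  15  39 320] (np.float64(-57.0), np.float64(11.0))
top bright [339 268  23  22 256] (np.float64(57.0), np.float64(16.0))
top dark [  28  137   48   56 1130] (np.float64(-44.0), np.float64(-20.0))
top dark [ 14 221  35  31 720] (np.float64(-51.0), np.float64(3.0))
top dark [  0 364   4  31  89] (np.float64(-61.0), np.float64(50.0))
```

Top-view contrast shows two bright and two dark blobs on the box floor near its -x wall, and the wrist force fell by the weight of the screws, so all four are in. Next I'll put the tray down by pivoting it about its lip on the desk.

Request:
{"api": "jog_arm", "payload": {"plan": [{"dx":0,"dy":0,"dz":0.6,"roll":0},{"dx":0,"dy":0,"dz":1.2,"roll":0},{"dx":-0.9,"dy":0,"dz":1.3,"roll":0},{"dx":-1.7,"dy":0,"dz":1.4,"roll":0},{"dx":-2.5,"dy":0,"dz":1.5,"roll":0},{"dx":-3.3,"dy":0,"dz":1.7,"roll":0},{"dx":-4.1,"dy":0,"dz":1.9,"roll":0},{"dx":-4.9,"dy":0,"dz":2.2,"roll":0},{"dx":-5.6,"dy":0,"dz":2.5,"roll":0},{"dx":-6.3,"dy":0,"dz":2.9,"roll":0}]}}

```text
time_s: 13.28
tool_pos: [0.6944, 0.0962, 0.1051]
tool_rot: [0.006, 0.018, 1.0, 0.001]
force: [3.2, -1.3, 23.7]
finger_gap: 0.0096
grasp_force: 28.2
```

```bash
python3 -c "
from h import *
stat(); save('scene','s10')"
```

```text
t 13.28 box [ 0.232  -0.0166  0.1051] w [0.6944 0.0962 0.1051] F [ 3.2 -1.3 23.7] M [-0.28 -0.32  0.03] g 28.2 0.0096
```

Request:
{"api": "jog_arm", "payload": {"plan": [{"dx":-0.6,"dy":0,"dz":0.3,"roll":0},{"dx":-1.2,"dy":0,"dz":0.7,"roll":0},{"dx":-1.7,"dy":0,"dz":1.1,"roll":0},{"dx":-2.2,"dy":0,"dz":1.6,"roll":0},{"dx":-2.7,"dy":0,"dz":2.0,"roll":0},{"dx":-3.0,"dy":0,"dz":2.3,"roll":0},{"dx":-3.0,"dy":0,"dz":2.3,"roll":0}]}}

```text
time_s: 13.92
tool_pos: [0.7274, 0.095, 0.0825]
tool_rot: [0.01, 0.018, 1.0, 0.001]
force: [9.4, -0.4, 16.1]
finger_gap: 0.0099
grasp_force: 19.5
```

```bash
python3 -c "
from h import *
stat(); s=save('scene','s11'); p=save('top','t11')
a=cv2.resize(s['color'][150:250,300:400,::-1],(400,400),interpolation=cv2.INTER_CUBIC)
b=cv2.resize(load('s10')['color'][150:250,300:400,::-1],(400,400),interpolation=cv2.INTER_CUBIC)
cv2.imwrite('pics/s11c.png',np.hstack([a,b]))"
```

```text
t 13.92 box [ 0.2649 -0.0125  0.0825] w [0.7274 0.095  0.0825] F [ 9.4 -0.4 16.1] M [-0.08 -2.08 -0.  ] g 19.5 0.0099
```

Request:
{"api": "jog_arm", "payload": {"plan": [{"dx":-0.2,"dy":0,"dz":0.3,"roll":0},{"dx":-0.3,"dy":0,"dz":0.6,"roll":0},{"dx":-0.3,"dy":0,"dz":0.8,"roll":0},{"dx":-0.3,"dy":0,"dz":0.8,"roll":0}]}}

```text
time_s: 14.35
tool_pos: [0.7252, 0.0951, 0.071]
tool_rot: [0.004, 0.018, 1.0, 0.0]
force: [3.7, 0.6, 5.5]
finger_gap: 0.0094
grasp_force: 19.5
```

```bash
python3 -c "
from h import *
stat(); s=save('scene','s12'); p=save('top','t12')
cv2.imwrite('pics/s12c.png',np.hstack([cv2.resize(s['color'][150:250,300:400,::-1],(400,400),interpolation=cv2.INTER_CUBIC),cv2.resize(p['color'][120:220,270:370,::-1],(400,400),interpolation=cv2.INTER_CUBIC)]))"
```

```text
t 14.35 box [ 0.2626 -0.0128  0.071 ] w [0.7252 0.0951 0.071 ] F [3.7 0.6 5.5] M [-0.02 -0.66  0.  ] g 19.5 0.0094
```

Request:
{"api": "jog_arm", "payload": {"plan": [{"dx":0.2,"dy":0,"dz":-0.2,"roll":0},{"dx":0.3,"dy":0,"dz":-0.3,"roll":0}]}}

```text
time_s: 14.62
tool_pos: [0.7183, 0.0952, 0.0718]
tool_rot: [0.001, 0.018, 1.0, 0.0]
force: [-0.2, 1.1, -1.0]
finger_gap: 0.0099
grasp_force: 19.5
```

Request:
{"api": "jog_arm", "payload": {"plan": [{"dx":0,"dy":0,"dz":0,"roll":0},{"dx":0,"dy":0,"dz":0,"roll":0},{"dx":0,"dy":0,"dz":0,"roll":0},{"dx":0,"dy":0,"dz":0,"roll":0},{"dx":0,"dy":0,"dz":0,"roll":0},{"dx":0,"dy":0,"dz":0,"roll":0},{"dx":0,"dy":0,"dz":0,"roll":0},{"dx":0,"dy":0,"dz":0,"roll":0},{"dx":0,"dy":0,"dz":0,"roll":0}], "jaw": -1}}

```text
time_s: 15.37
tool_pos: [0.7175, 0.0953, 0.0713]
tool_rot: [0.0, 0.017, 1.0, -0.0]
force: [0.1, 0.1, 0.1]
finger_gap: 0.0851
grasp_force: 0.0
```

Request:
{"api": "jog_arm", "payload": {"plan": [{"dx":0,"dy":0,"dz":-2,"roll":0},{"dx":0,"dy":0,"dz":-5,"roll":0},{"dx":0,"dy":0,"dz":-8,"roll":0},{"dx":0,"dy":0,"dz":-11,"roll":0},{"dx":0,"dy":0,"dz":-14,"roll":0},{"dx":0,"dy":0,"dz":-17,"roll":0},{"dx":0,"dy":0,"dz":-20,"roll":0},{"dx":0,"dy":0,"dz":-23,"roll":0},{"dx":0,"dy":0,"dz":-26,"roll":0},{"dx":0,"dy":0,"dz":-26,"roll":0}]}}

```text
time_s: 16.2
tool_pos: [0.7203, 0.0954, 0.3392]
tool_rot: [0.006, 0.018, 1.0, 0.001]
force: [0.9, -0.3, 0.9]
finger_gap: 0.0856
grasp_force: 0.0
```

Run:
```python
from h import *
np.set_printoptions(precision=4,suppress=True)
stat(); s=save('scene','s13'); p=save('top','t13'); wsave('w13')
im=np.hstack([cv2.resize(s['color'][130:250,220:420,::-1],None,fx=4,fy=4,interpolation=cv2.INTER_CUBIC)])
b=cv2.resize(p['color'][120:300,240:360,::-1],None,fx=2.6,fy=2.6,interpolation=cv2.INTER_CUBIC)
im=cv2.resize(im,(480,288)); H=max(im.shape[0],b.shape[0]); im=np.pad(im,((0,H-im.shape[0]),(0,0),(0,0)))
im[288:468,0:288]=cv2.resize(load('w13')['color'][:,:,::-1],(288,180)); cv2.imwrite('pics/v10.png',np.hstack([im,b]))
# tray region blobs in top image: bounding of tray vs desk brightness
g=cv2.cvtColor(p['color'],cv2.COLOR_RGB2GRAY)[120:215,285:365]; print(g[::8,::6])
print('goto bar',go(b2w(0,.124,.33),BY))
```

```text
t 16.2 box [ 0.2577 -0.0132  0.3392] w [0.7203 0.0954 0.3392] F [ 0.9 -0.3  0.9] M [-0.03  0.04  0.03] g 0.0 0.0856
[[174 173 174 175 173  51  63  68  74  77  81  84  85  85]
 [174 116 116 114 117  49  61  66  73  75  75  83  84  84]
 [170 114 115 115  89  45  61  65  72  75  76  82  84  86]
 [115 114 116 114  84  70  56  65  69  74  75  81  83  84]
 [174 116 118 116  83  90  52  63  68  73  76  76  84  84]
 [175 173 116 114  83  89  50  59  68  71  75  77  82  83]
 [175 177 117 116  75  90  45  58  65  71  75  76  82  83]
 [176 175 118 118 117 118  78  56  65  69  74  75  80  83]
 [178 176 117 118 117 117 115  54  63  68  72  75  76  83]
 [176 176 172 116 117 115 116  50  60  67  73  73  77  83]
 [175 176 175 118 118 117 117  47  57  65  70  74  76  83]
 [174 176 174 117 117 117 116  67  55  64  69  74  74  76]]
goto bar {'dx': 23.51, 'dy': 16.93, 'dz': 0.11, 'roll': 7.3}
```

Request:
{"api": "jog_arm", "payload": {"plan": [{"dx":2,"dy":1.5,"dz":0,"roll":1},{"dx":5,"dy":3.5,"dz":0,"roll":2},{"dx":8,"dy":5.5,"dz":0,"roll":3},{"dx":11,"dy":7.7,"dz":0,"roll":4},{"dx":14,"dy":10,"dz":0,"roll":5},{"dx":17,"dy":12,"dz":0,"roll":6},{"dx":20,"dy":14.5,"dz":0,"roll":7},{"dx":22.5,"dy":16,"dz":0,"roll":7.3},{"dx":23.5,"dy":16.9,"dz":0,"roll":7.3},{"dx":23.5,"dy":16.9,"dz":0,"roll":7.3}]}}

```text
time_s: 17.18
tool_pos: [0.4847, 0.2754, 0.3298]
tool_rot: [-0.002, 0.078, 0.997, -0.0]
force: [-0.1, 0.5, -0.0]
finger_gap: 0.0853
grasp_force: 0.0
```

Run:
```python
from h import *
stat(); s=save('scene','s14'); p=save('top','t14'); w=wsave('w14')
cv2.imwrite('pics/tmp.png',w['color'][:,:,::-1])
def up(c,k,W): return cv2.resize(c[:,:,::-1],None,fx=k,fy=k,interpolation=cv2.INTER_CUBIC)
A=up(s['color'][160:240,220:370],2.66,0)   # box, pointer, tray 400x213
B=up(w['color'][20:220,90:290],2,0) # wrist 400x400
C=up(s['color'][165:225,215:255],9,0)[:387,:360] # pointer scene
D=up(p['color'][262:302,245:290],8.6,0)[:344,:387] # pointer top
E=up(p['color'][140:300,245:350],1.9,0) # top
print([x.shape for x in(A,B,C,D,E)])
im=np.zeros((600,800,3),np.uint8)
im[:A.shape[0],:A.shape[1]]=A; C2=cv2.resize(C,(240,387)) if 0 else C[:387,:400]
im[213:213+C.shape[0],:C.shape[1]]=C; im[:400,400:800]=B; 
E2=up(p['color'][205:300,245:345],2,0); im[400:590,400:600]=E2; D2=up(p['color'][265:300,245:290],4.4,0); im[400:400+D2.shape[0],600:600+D2.shape[1]]=D2
cv2.imwrite('pics/v10.png',im)
```

```text
t 17.18 box [-0.0039  0.1261  0.3298] w [0.4847 0.2754 0.3298] F [-0.1  0.5 -0. ] M [ 0.03 -0.    0.05] g 0.0 0.0853
[(213, 399, 3), (400, 400, 3), (387, 360, 3), (344, 387, 3), (304, 200, 3)]
```

View pics/v10.png

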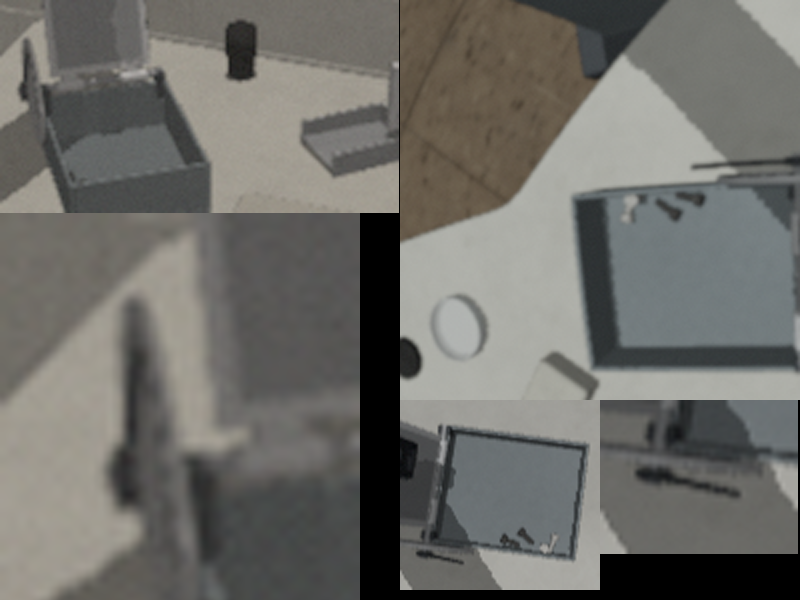

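All four screws lie in the box (two dark and a bright pair near its -x wall), and the tray stands flat and empty on the desk. The pointer tip reads scene (229.8,174.4), top (276.8,286.1), wrist (236,103).

Run:
```python
from h import *
np.set_printoptions(precision=4,suppress=True)
t=load('t14'); s=load('s14'); w=load('w14'); w1=load('w1')
ey=b2w(0,1,0)[:2]-BOX; hin=b2w(-.078,.082,.062)
print('hub proj scene',proj(s,hin),'top',proj(t,hin))
T=ray(t,276.8,286.1);S=ray(s,229.8,174.4);W=wray(w,236,103);W1=wray(w1,196,88.4)
for n,L in dict(TS=[T,S],TW=[T,W],SW=[S,W],TSW=[T,S,W],SW1=[S,W1],all=[T,S,W,W1]).items():
    p,e=tri(L);q=p-hin;print(n,p,np.round(e,4),'ang',round(np.arctan2(q[2],-(q[:2]@ey)),3),'r',round(np.hypot(q[2],q[:2]@ey),4))
for a in(.85,.9,.95,1.0,1.05):
    p=b2w(-.078,.082-.085*np.cos(a),.062+.085*np.sin(a)); M=w['mount']; 
    def wp(w):
        c=M[:3,:3].T@(w['Rm'].T@(p-w['t'])-M[:3,3]); th=np.arctan2(np.hypot(c[0],c[1]),c[2]); k=w['fx']*th/np.hypot(c[0],c[1]); return np.array([w['cx']+c[0]*k,w['cy']+c[1]*k])
    print(a,proj(s,p),proj(t,p),wp(w),wp(w1))
```

```text
hub proj scene [228.4289 193.7508] top [256.921  281.3852]
TS [0.3969 0.1914 0.1463] [0.0002 0.0002] ang 1.01 r 0.0995
TW [0.3968 0.1942 0.1225] [0.0009 0.0009] ang 0.878 r 0.0786
SW [0.3989 0.1994 0.1418] [0.0006 0.0006] ang 1.06 r 0.0915
TSW [0.3978 0.196  0.142 ] [0.0042 0.0017 0.0036] ang 1.027 r 0.0935
SW1 [0.3992 0.1999 0.1415] [0.0004 0.0004] ang 1.063 r 0.091
all [0.3981 0.1971 0.1406] [0.0052 0.0023 0.002  0.0024] ang 1.031 r 0.0917
0.85 [230.0805 182.4443] [279.4692 286.3541] [229.8032 102.0898] [191.6357  86.889 ]
0.9 [229.7828 180.8361] [277.6964 286.1737] [231.9777 101.9896] [193.3293  86.9658]
0.95 [229.4821 179.2659] [275.8553 285.9791] [234.3595 101.8799] [195.2269  87.0521]
1.0 [229.1795 177.7381] [273.9512 285.7707] [236.9458 101.7616] [197.3283  87.1488]
1.05 [228.8757 176.2572] [271.9895 285.5491] [239.7326 101.636 ] [199.632   87.2568]
```

```bash
python3 -c "
from h import *
stat(); print(go([.4879,.2733,.207],BY))"
```

```text
t 17.33 box [0.0012 0.1225 0.3304] w [0.4891 0.271  0.3304] F [ 0.5 -0.6  0.2] M [ 0.01 -0.1  -0.02] g 0.0 0.0858
{'dx': 0.16, 'dy': 0.22, 'dz': 12.34, 'roll': -0.0}
```

Request:
{"api": "jog_arm", "payload": {"plan": [{"dx":0.1,"dy":0.15,"dz":3,"roll":0},{"dx":0.1,"dy":0.15,"dz":6,"roll":0},{"dx":0.1,"dy":0.15,"dz":8.5,"roll":0},{"dx":0.1,"dy":0.15,"dz":10.5,"roll":0},{"dx":0.1,"dy":0.15,"dz":12,"roll":0},{"dx":0.1,"dy":0.15,"dz":12.3,"roll":0},{"dx":0.1,"dy":0.15,"dz":12.3,"roll":0},{"dx":0.1,"dy":0.15,"dz":12.3,"roll":0},{"dx":0.1,"dy":0.15,"dz":12.3,"roll":0}]}}

```text
time_s: 18.08
tool_pos: [0.4889, 0.2739, 0.2094]
tool_rot: [0.001, 0.082, 0.997, 0.001]
force: [-0.5, 0.4, 0.4]
finger_gap: 0.0854
grasp_force: 0.0
```

```bash
python3 -c "
from h import *
stat(); wsave('w15'); print(go([.4879,.2733,.207],BY))"
```

```text
t 18.08 box [0.0005 0.1254 0.2094] w [0.4889 0.2739 0.2094] F [-0.5  0.4  0.4] M [-0.01  0.02 -0.05] g 0.0 0.0854
{'dx': 0.08, 'dy': -0.1, 'dz': 0.25, 'roll': 0.0}
```

Request:
{"api": "jog_arm", "payload": {"plan": [{"dx":0,"dy":0,"dz":0.2,"roll":0},{"dx":0,"dy":0,"dz":0.2,"roll":0},{"dx":0,"dy":0,"dz":0.2,"roll":0},{"dx":0,"dy":0,"dz":0.2,"roll":0},{"dx":0,"dy":0,"dz":0.2,"roll":0},{"dx":0,"dy":0,"dz":0.2,"roll":0},{"dx":0,"dy":0,"dz":0.2,"roll":0},{"dx":0,"dy":0,"dz":0.2,"roll":0},{"dx":0,"dy":0,"dz":0.2,"roll":0},{"dx":0,"dy":0,"dz":0.2,"roll":0}], "jaw": 1, "grip_force": 30}}

```text
time_s: 18.97
tool_pos: [0.4878, 0.2739, 0.2064]
tool_rot: [-0.0, 0.081, 0.997, -0.0]
force: [-0.4, -1.1, 2.3]
finger_gap: 0.0089
grasp_force: 29.2
```

Run:
```python
from h import *
stat(); wsave('w16')
for a in np.arange(1.85,.89,-.05): 
    d=go(b2w(0,.0815-.152*np.cos(a),.0605+.152*np.sin(a)),BY); print(round(a,2),d)
```

```text
t 18.97 box [-0.0007  0.1252  0.2064] w [0.4878 0.2739 0.2064] F [-0.4 -1.1  2.3] M [-0.27  0.17  0.06] g 29.2 0.0089
1.85 {'dx': -0.06, 'dy': -0.18, 'dz': -0.02, 'roll': 0.0}
1.8 {'dx': -0.06, 'dy': -0.92, 'dz': -0.21, 'roll': 0.0}
1.75 {'dx': -0.06, 'dy': -1.66, 'dz': -0.36, 'roll': 0.0}
1.7 {'dx': -0.06, 'dy': -2.41, 'dz': -0.48, 'roll': 0.0}
1.65 {'dx': -0.06, 'dy': -3.17, 'dz': -0.56, 'roll': 0.0}
1.6 {'dx': -0.06, 'dy': -3.93, 'dz': -0.6, 'roll': 0.0}
1.55 {'dx': -0.06, 'dy': -4.69, 'dz': -0.6, 'roll': 0.0}
1.5 {'dx': -0.06, 'dy': -5.45, 'dz': -0.57, 'roll': 0.0}
1.45 {'dx': -0.06, 'dy': -6.2, 'dz': -0.5, 'roll': 0.0}
1.4 {'dx': -0.06, 'dy': -6.95, 'dz': -0.39, 'roll': 0.0}
1.35 {'dx': -0.06, 'dy': -7.7, 'dz': -0.24, 'roll': 0.0}
1.3 {'dx': -0.06, 'dy': -8.44, 'dz': -0.05, 'roll': 0.0}
1.25 {'dx': -0.06, 'dy': -9.16, 'dz': 0.17, 'roll': 0.0}
1.2 {'dx': -0.06, 'dy': -9.88, 'dz': 0.43, 'roll': 0.0}
1.15 {'dx': -0.06, 'dy': -10.58, 'dz': 0.72, 'roll': 0.0}
1.1 {'dx': -0.06, 'dy': -11.27, 'dz': 1.05, 'roll': 0.0}
1.05 {'dx': -0.06, 'dy': -11.93, 'dz': 1.41, 'roll': 0.0}
1.0 {'dx': -0.06, 'dy': -12.58, 'dz': 1.8, 'roll': 0.0}
0.95 {'dx': -0.05, 'dy': -13.21, 'dz': 2.23, 'roll': 0.0}
0.9 {'dx': -0.05, 'dy': -13.82, 'dz': 2.69, 'roll': 0.0}
```

Request:
{"api": "jog_arm", "payload": {"plan": [{"dx":0,"dy":-0.3,"dz":-0.07,"roll":0},{"dx":0,"dy":-0.9,"dz":-0.2,"roll":0},{"dx":0,"dy":-1.6,"dz":-0.35,"roll":0},{"dx":0,"dy":-2.3,"dz":-0.46,"roll":0},{"dx":0,"dy":-3.1,"dz":-0.55,"roll":0},{"dx":0,"dy":-3.85,"dz":-0.6,"roll":0},{"dx":0,"dy":-4.6,"dz":-0.6,"roll":0},{"dx":0,"dy":-5.35,"dz":-0.57,"roll":0},{"dx":0,"dy":-6.1,"dz":-0.5,"roll":0},{"dx":0,"dy":-6.85,"dz":-0.4,"roll":0}]}}

```text
time_s: 19.85
tool_pos: [0.477, 0.2053, 0.2103]
tool_rot: [0.0, 0.081, 0.997, -0.0]
force: [2.9, 1.4, 0.2]
finger_gap: 0.0089
grasp_force: 30.0
```

Run:
```python
from h import *
stat(); wsave('w17')
for a in np.arange(1.4,.89,-.05): 
    d=go(b2w(0,.0815-.152*np.cos(a),.0605+.152*np.sin(a)),BY); print(round(a,2),d)
```

```text
t 19.85 box [-2.000e-04  5.570e-02  2.103e-01] w [0.477  0.2053 0.2103] F [2.9 1.4 0.2] M [ 0.3  -0.59  0.07] g 30.0 0.0089
1.4 {'dx': -0.02, 'dy': 0.19, 'dz': -0.03, 'roll': -0.1}
1.35 {'dx': -0.02, 'dy': -0.55, 'dz': 0.12, 'roll': -0.1}
1.3 {'dx': -0.02, 'dy': -1.29, 'dz': 0.31, 'roll': -0.1}
1.25 {'dx': -0.02, 'dy': -2.02, 'dz': 0.53, 'roll': -0.1}
1.2 {'dx': -0.02, 'dy': -2.73, 'dz': 0.79, 'roll': -0.1}
1.15 {'dx': -0.02, 'dy': -3.43, 'dz': 1.08, 'roll': -0.1}
1.1 {'dx': -0.02, 'dy': -4.12, 'dz': 1.41, 'roll': -0.1}
1.05 {'dx': -0.02, 'dy': -4.78, 'dz': 1.78, 'roll': -0.1}
1.0 {'dx': -0.02, 'dy': -5.43, 'dz': 2.17, 'roll': -0.1}
0.95 {'dx': -0.03, 'dy': -6.06, 'dz': 2.6, 'roll': -0.1}
0.9 {'dx': -0.03, 'dy': -6.67, 'dz': 3.06, 'roll': -0.1}
```

Request:
{"api": "jog_arm", "payload": {"plan": [{"dx":0,"dy":-0.7,"dz":0.13,"roll":0},{"dx":0,"dy":-1.4,"dz":0.32,"roll":0},{"dx":0,"dy":-2.1,"dz":0.54,"roll":0},{"dx":0,"dy":-2.85,"dz":0.8,"roll":0},{"dx":0,"dy":-3.55,"dz":1.1,"roll":0},{"dx":0,"dy":-4.2,"dz":1.42,"roll":0},{"dx":0,"dy":-4.9,"dz":1.8,"roll":0},{"dx":0,"dy":-5.55,"dz":2.18,"roll":0},{"dx":0,"dy":-5.55,"dz":2.18,"roll":0},{"dx":0,"dy":-5.55,"dz":2.18,"roll":0}]}}

```text
time_s: 20.73
tool_pos: [0.4681, 0.1501, 0.1881]
tool_rot: [0.0, 0.082, 0.997, -0.0]
force: [4.6, -2.5, 1.3]
finger_gap: 0.0088
grasp_force: 30.1
```

Run:
```python
from h import *
np.set_printoptions(linewidth=200)
st=stat(); w=wsave('w18'); b=w2b(w['t']); print('flap angle est',np.arctan2(b[2]-.062,.082-b[1]))
M=w['mount']
def wp(w,p):
    c=M[:3,:3].T@(w['Rm'].T@(p-w['t'])-M[:3,3]); th=np.arctan2(np.hypot(c[0],c[1]),c[2]); k=w['fx']*th/np.hypot(c[0],c[1]); return np.array([w['cx']+c[0]*k,w['cy']+c[1]*k])
for a in(.8,.9,1.0,1.1): print(a,[wp(load(f),b2w(-.078,.082-.085*np.cos(a),.062+.085*np.sin(a))).round(1) for f in('w15','w16','w17','w18')])
print('hub',[wp(load(f),b2w(-.078,.082,.062)).round(1) for f in('w15','w16','w17','w18')])
for f in('w15','w17','w18'):
    im=load(f); g=cv2.cvtColor(im['color'],cv2.COLOR_RGB2GRAY); u,v=wp(im,b2w(-.078,.082-.085*np.cos(1),.062+.085*np.sin(1))).astype(int)
    print(f,'cols',u-24,'rows',v-10); print(g[max(v-10,0):v+11,u-24:u+30:2])
```

```text
t 20.73 box [-0.     -0.0002  0.1881] w [0.4681 0.1501 0.1881] F [ 4.6 -2.5  1.3] M [-0.33 -1.06  0.04] g 30.1 0.0088
flap angle est 0.9933447803523002
0.8 [array([176.8, 107.5]), array([175.7, 109.4]), array([270.9, 102.5]), array([357.3, 102.6])]
0.9 [array([181.4, 107.2]), array([180.3, 109.1]), array([279.1, 102.4]), array([369.2, 103.2])]
1.0 [array([187.3, 106.8]), array([186.2, 108.7]), array([288.8, 102.3]), array([382.3, 103.8])]
1.1 [array([194.7, 106.3]), array([193.6, 108.3]), array([299.8, 102.3]), array([396.4, 104.6])]
hub [array([269.6, 100.3]), array([269.7, 101.9]), array([350.1, 100.7]), array([419.7, 103.9])]
w15 cols 163 rows 96
[[174 173 174 174 174 174 174 174 174 176 177 176 176 175 175 174 176 176 176 176 175 175 175 176 176 174 175]
 [173 173 174 173 175 174 175 174 174 176 177 176 177 176 174 175 175 176 177 176 175 177 176 175 175 176 174]
 [173 174 173 174 173 174 175 174 175 176 176 177 176 175 175 174 175 175 175 176 176 177 176 175 175 175 175]
 [174 175 174 175 173 176 175 173 174 175 176 177 177 176 175 176 175 176 176 175 175 176 176 176 175 175 175
[... 5895 characters left out ...]
  98  99 102  89  71  77  87 107]
 [155 168 169 165 163 161 163 167 166 145 119 118 122 106 123 133 130 137 141 135 139 141 122  97 100 118 149]
 [149 164 163 150 146 148 162 166 162 151 139 138 139 118 141 150 149 152 151 143 158 159 141 108 110 128 164]
 [135 142 143 126 115 119 142 147 141 132 118 119 121 107 127 133 132 137 132 122 146 149 134 105 106 122 157]
 [117 113 105  93  88  84 101 103  97  90  81  90  96  96 103 104 105 108 104  98 112 114 107  95  96 105 131]
 [108  91  76  77  74  58  59  60  56  51  53  74  81  83  87  88  90  89  88  87  89  92  90  87  89  92 101]
 [103  87  77  88  88  78  73  69  68  57  48  65  69  70  71  80  82  77  76  77  77  83  88  88  89  89  88]]
```

Run:
```python
from h import *
ws=[load(f) for f in('w15','w17','w18')]; px=[(185.8,108.7),(284.6,104.3),(376,105.5)]
p,e=tri([wray(w,*q) for w,q in zip(ws,px)]); b=w2b(p); print('tip box',b.round(4),np.round(e,4),'ang',np.arctan2(b[2]-.062,.082-b[1]),'r',np.hypot(b[2]-.062,.082-b[1]))
p,e=tri([wray(w,*q) for w,q in zip(ws,px)]+[ray(load('t14'),276.5,286.2)]); b=w2b(p); print(b,np.round(e,4),np.arctan2(b[2]-.062,.082-b[1]))
b=w2b(pose()[1]); print('flap',np.arctan2(b[2]-.062,.082-b[1]),np.hypot(b[2]-.062,.082-b[1])); stat()
for a in(.97,.96): print(a,go(b2w(0,.082-.152*np.cos(a),.062+.152*np.sin(a)),BY))
```

```text
tip box [-0.0767  0.033   0.1297] [0.0001 0.0001 0.0001] ang 0.9442739574834967 r 0.08351610587932942
[-0.0771119   0.03255548  0.12887771] [0.0005 0.0005 0.0008 0.0017] 0.9341607920811926
flap 0.9944442064697427 0.15051848035401355
t 20.78 box [-0.     -0.      0.1882] w [0.4681 0.1503 0.1882] F [ 5.  -2.4  2. ] M [-0.35 -1.06  0.1 ] g 30.0 0.009
0.97 {'dx': -0.0, 'dy': -0.39, 'dz': 0.08, 'roll': -0.0}
0.96 {'dx': -0.0, 'dy': -0.51, 'dz': 0.17, 'roll': -0.0}
```

Wrist-view triangulation puts the pointer at 0.945–0.955 rad (rays meet within 0.1 mm). The flap is at 0.994, so I'll trim it to 0.95.

Request:
{"api": "jog_arm", "payload": {"plan": [{"dx":0,"dy":-0.15,"dz":0.1,"roll":0},{"dx":0,"dy":-0.3,"dz":0.2,"roll":0},{"dx":0,"dy":-0.45,"dz":0.3,"roll":0},{"dx":0,"dy":-0.55,"dz":0.38,"roll":0},{"dx":0,"dy":-0.55,"dz":0.38,"roll":0},{"dx":0,"dy":-0.55,"dz":0.38,"roll":0},{"dx":0,"dy":-0.55,"dz":0.38,"roll":0},{"dx":0,"dy":-0.55,"dz":0.38,"roll":0},{"dx":0,"dy":-0.55,"dz":0.38,"roll":0},{"dx":0,"dy":-0.55,"dz":0.38,"roll":0}]}}

```text
time_s: 21.62
tool_pos: [0.4672, 0.1452, 0.1845]
tool_rot: [0.0, 0.081, 0.997, -0.0]
force: [5.3, -2.4, 0.2]
finger_gap: 0.0091
grasp_force: 30.1
```

Request:
{"api": "jog_arm", "payload": {"plan": [{"dx":0,"dy":0,"dz":0,"roll":0},{"dx":0,"dy":0,"dz":0,"roll":0},{"dx":0,"dy":0,"dz":0,"roll":0},{"dx":0,"dy":0,"dz":0,"roll":0},{"dx":0,"dy":0,"dz":0,"roll":0},{"dx":0,"dy":0,"dz":0,"roll":0},{"dx":0,"dy":0,"dz":0,"roll":0},{"dx":0,"dy":0,"dz":0,"roll":0}]}}

```text
time_s: 22.28
tool_pos: [0.4672, 0.1452, 0.1845]
tool_rot: [0.0, 0.081, 0.997, -0.0]
force: [4.6, -2.2, -0.2]
finger_gap: 0.0085
grasp_force: 30.1
```

Run:
```python
from h import *
st=stat(); b=w2b(st['tool_pos']); print('flap',np.arctan2(b[2]-.062,.082-b[1]),np.hypot(b[2]-.062,.082-b[1]),np.abs(st['qvel']).max())
# independent check: bar centre line in the scene view, via dark fingers excluded -> predicted bar end pixels vs image
s=save('scene','s20'); save('top','t20')
w=load('w14'); p=load('t20'); g=cv2.cvtColor(p['color'],cv2.COLOR_RGB2GRAY)
# tray unchanged since set down?
print('tray diff',np.abs(load('s14')['color'][190:235,310:375].astype(int)-s['color'][190:235,310:375]).mean().round(2))
```

```text
t 22.28 box [-0.     -0.0052  0.1845] w [0.4672 0.1452 0.1845] F [ 4.6 -2.2 -0.2] M [-0.34 -1.11  0.12] g 30.1 0.0085
flap 0.9524176277464207 0.15037497775102487 0.0018643212338175954
tray diff 2.76
```

Run:
```python
from h import *
g=cv2.cvtColor(load('w14')['color'],cv2.COLOR_RGB2GRAY)[110:136,192:250]
for r in g[::1,:]: print(''.join('#' if x<70 else 'o' if x>150 else '+' if x>125 else '.' for x in r))
s=cv2.cvtColor(load('s14')['color'],cv2.COLOR_RGB2GRAY)[195:226,330:366]
for r in s: print(' '.join('%3d'%x for x in r[::2]))
```

```text
oooooooooooooooooooooooooooooooooooooooooooooooooooo++++..
ooooooooooooooooooooooooooooooooo++++++++++++.............
ooooooooooooooooooo+++++++++..............................
oooo+++++++++.............................................
..........................................................
..........................................................
.......................................#..................
...........++++......................#######..###.........
..........+++oo+..##..................############........
.........++ooooo+.#......................###..####........
.........++ooooo+..........#..................####........
.........++ooooo+..........###................####........
..........++ooo+............###................##.....+...
..........++o++..............####.........................
..........++++................#####...................+...
..........+++...................######....................
..........+++....................######...................
#.......+++++.....................####....................
#.......++oo+.....................####
[... 1965 characters left out ...]
 124 124 123 128 119 126 113 105  99  84  86  86  88
157 156 157 121 101 130 123 118 131 111 105  98  83  84  87  90  88  87
157 158 159 147  95 118 125 117 112  97  79  85  87  87  85  88  88  86
158 155 159 158 120 100 128 118  88  83  83  86  89  86  83  84  87  84
157 155 157 161 151  96 118 111  84  82  87  85  87  85  86  87  81  82
155 156 157 157 156 122 102 113  87  81  84  85  85  88  87  86  88  92
153 156 155 156 157 149  90 105  83  82  85  86  83  85  88  90 131 136
156 156 159 157 156 158 119  88  88  86  87  87  87  85 133 138 155 156
155 157 158 158 157 158 149  85  87  86  86  97 121 130 158 158 158 155
156 159 157 158 159 156 158 118  87  99 123 139 150 154 155 157 155 156
```

Run:
```python
from h import *
t=cv2.cvtColor(load('t14')['color'],cv2.COLOR_RGB2GRAY); z=cv2.cvtColor(load('top0')['color'],cv2.COLOR_RGB2GRAY)
print('tray now'); print('\n'.join(' '.join('%3d'%x for x in r) for r in t[134:190:2,302:342:2]))
w=cv2.cvtColor(load('w18')['color'],cv2.COLOR_RGB2GRAY); M=load('w18'); 
def wp(w,p):
    m=w['mount'];c=m[:3,:3].T@(w['Rm'].T@(p-w['t'])-m[:3,3]); th=np.arctan2(np.hypot(c[0],c[1]),c[2]); k=w['fx']*th/np.hypot(c[0],c[1]); return np.array([w['cx']+c[0]*k,w['cy']+c[1]*k])
o,d=wray(load('w14'),204,124); p=o+d*(.008-o[2])/d[2]; u,v=wp(M,p).astype(int); print(w2b(p),u,v)
for r in w[v-26:v+26,max(u-30,0):u+40]: print(''.join('#' if x<70 else 'O' if x>165 else 'o' if x>145 else '+' if x>125 else '.' for x in r))
```

```text
tray now
155 155 154 154 144 146 146 145 142  73  76  82 155 154 156 157 157 157 155 157
155 156 155 124 129 128 128 128 129  63  77  81 124 124 124 124 126 142 156 157
156 155 155  96  57  56  58  57  56  57  77  76  56  58  57  56  56 108 156 157
156 156 156  88 130 129 130 128 124  76  77  82 129 129 129 127 124 108 157 157
156 156 155  97 130 129 130 128 127 103  78  87 129 129 129 129 124 107 157 156
156 156 157 105 130 129 130 129 128 127 129 131 129 128 129 128 124 107 155 155
156 157 157 104 131 129 129 128 128 129 129 131 128 129 128 129 126 107 155 155
156 156 157 105 130 131 130 129 129 128 130 130 128 130 128 128 128 100 156 153
157 156 158 108 132 129 131 129 128 128 129 131 129 131 130 127 129 103 157 156
156 157 158 110 131 129 130 129 129 128 130 133 130 131 129 130 129 106 157 156
156 156 156 135 132 130 129 130 128 129 129 132 131 130 129 130 128 106 158 157
157 156 156 129 131 131 130 130 127 129 130 133 131 132 129 130 129 105 158 159
158 156 155 133 131 131 130 130 128 129 130 132 132 132 128 131 129 106 158 158
155 156 156 124 131 130 131 130 130 129 131 133 133
[... 4186 characters left out ...]
###.............................................#............
############..........................................................
############..........................................................
############...............................................#..........
############.......................................#....#.............
############..............................................#...........
###########......................................#......#....#........
############...........................................#.#.......#....
############.....................................#....#.#.##.###.#....
############......................................#.#.................
```

Run:
```python
from h import *
for f in('w14','w16','w18'):
    g=cv2.cvtColor(load(f)['color'],cv2.COLOR_RGB2GRAY)
    L=g.astype(int)-cv2.medianBlur(g,21)
    M=load(f)
    for nm,m in(('bright',L>12),('dark',L<-25)):
        n,l,s,c=cv2.connectedComponentsWithStats(m.astype(np.uint8))
        for i in range(1,n):
            if s[i,4]<6: continue
            o,d=wray(M,*c[i]); 
            if d[2]>-.2: continue
            b=w2b(o+d*(.007-o[2])/d[2])
            if abs(b[0])<.06 and abs(b[1])<.075: print(f,nm,c[i].round(),s[i,2:].tolist(),b.round(3))
t=load('t14'); g=cv2.cvtColor(t['color'],cv2.COLOR_RGB2GRAY)[255:286,300:336]; print('\n'.join(' '.join('%3d'%x for x in r) for r in g))
```

```text
w14 bright [265. 116.] [4, 4, 8] [-0.053  0.042  0.007]
w14 bright [204. 123.] [9, 14, 57] [-0.047 -0.052  0.007]
w14 bright [202. 190.] [11, 10, 57] [ 0.058 -0.065  0.007]
w14 dark [257. 112.] [8, 3, 16] [-0.06   0.031  0.007]
w14 dark [269. 113.] [8, 2, 12] [-0.058  0.049  0.007]
w14 dark [285. 116.] [3, 6, 18] [-0.054  0.072  0.007]
w14 dark [211. 119.] [5, 5, 19] [-0.054 -0.04   0.007]
w14 dark [236. 118.] [15, 8, 76] [-0.052 -0.001  0.007]
w14 dark [225. 125.] [13, 12, 67] [-0.043 -0.019  0.007]
w16 bright [271. 130.] [3, 9, 20] [-0.047  0.074  0.007]
w16 bright [162. 136.] [8, 18, 96] [-0.046 -0.055  0.007]
w16 bright [195. 132.] [16, 8, 50] [-0.049 -0.012  0.007]
w16 bright [269. 145.] [5, 10, 31] [-0.031  0.071  0.007]
w16 bright [167. 221.] [11, 10, 61] [ 0.059 -0.065  0.007]
w16 dark [248. 125.] [7, 6, 23] [-0.053  0.049  0.007]
w16 dark [266. 126.] [4, 9, 27] [-0.052  0.068  0.007]
w16 dark [205. 129.] [19, 10, 111] [-0.051 -0.     0.007]
w16 dark [171. 130.] [8, 5, 38] [-0.053 -0.042  0.007]
w16 dark [190. 137.] [18, 15, 122] [-0.043 -0.019  0.007]
w16 dark [167. 141.] [3
[... 5089 characters left out ...]
 112 118 103  94  93  87  86  81  82  86  70  91 136 101 103  90  63  95  98  97  96  98 101 118 113  63  73 112 153 168 167
167 153 159 157 149 145 147 148 142 125 131 116 112 112 114 106  94  89  86  81  82  90  80  74  63  58  61  63  95  91  60  80 119 167 167 167
169 168 169 168 168 168 170 170 169 155 160 148 145 147 146 147 126 131 115 108 115 119 110  97  91  86  86  81  92  84  70  85 117 167 168 168
169 169 169 169 169 169 169 169 170 170 170 169 170 169 169 168 154 159 147 143 146 146 145 123 125 130 117 111 119 113  94  98 118 167 167 168
168 168 169 169 169 169 170 169 169 170 170 169 170 169 169 169 168 169 171 169 169 169 167 153 154 157 148 145 147 146 141 125 149 166 167 166
```

Pixel values in the top view show two separate bright screws and two dark ones in the box, and the tray is empty. The flap is held still at 0.952 rad, so I'm handing in.

```bash
python3 -c "
from bench import finish_job
print(finish_job())"
```

```text
the job is handed in; nothing more can be done
None
```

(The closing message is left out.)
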